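# Ready the sample tube and hold the pipette upright in it

### The job

Stand the loose open sample tube in the free well of the tube block so that it cannot tip over, and let go of it. Then draw the pipette out of its slanting sleeve, turn it upright with the tip down, and finish while still holding it there, ready to draw up: upright and still, its tip well inside the open tube but clear of the tube's wall and floor. Leave the two closed tubes standing in their wells.

Things in the scene. Friction and masses are not known exactly. Their poses are not given: they have to be found in the camera images.
- tube_centre (a point): centre of the open sample tube, a white plastic tube with a flat foot, 30 mm in outside diameter, 26 mm inside, 108 mm tall, inner floor 6 mm above its underside, 40 g; it stands free on the worktop. The point lies on its axis half-way up, 54 mm below the rim and 54 mm above the underside; its z axis runs along the tube towards the open mouth
- tube: the same open tube; its origin is the centre of its underside, its z axis points to the open mouth
- rack: grey plastic tube block fixed to the worktop, 72 x 202 x 55 mm with a row of three round wells along its own y axis, 62 mm apart; the origin is the centre of its underside. The wells are 34 mm wide with chamfered mouths at the block's top, 55 mm above the worktop, and their floors lie 10 mm above the worktop. The middle well and the one at -62 mm hold closed tubes, the one at +62 mm is free
- well (a point): centre of the floor of the free well (10 mm above the worktop; the well's mouth is 45 mm higher); axes as the block's
- capped_1: closed white tube with a grey screw cap in the middle well, 34 mm over the cap, 112 mm tall; origin at the centre of its underside, z up
- capped_2: closed tube like the other one, in the well at the block's -y end; origin at the centre of its underside, z up
- stand: pipette stand fixed to the worktop: dark base plate 135 x 95 x 10 mm with an aluminium sleeve between two cheeks. The origin is the centre of the base's underside; the sleeve leans 45 degrees from the vertical towards the stand's own -x (about the robot's left), so the pipette, leaning about 48 degrees, has its handle pointing up and to the stand's -x and its tip down to +x
- sleeve_mouth (a point): centre of the upper opening of the sleeve, 103 mm above the worktop; the sleeve is 46 mm long, 18 mm wide inside, 28 mm over its rim, open at both ends
- pipette_handle (a point): centre of the pipette's handle, a white flat-sided bar standing out of the sleeve: 88 mm long, 24 mm thick along its own y (flat faces to pinch, y level in the stand), 30 mm along its own x. Its z axis runs along the pipette from tip to push button. The button's end is 56 mm from here along +z, the handle's lower end 44 mm along -z, the tip's end 156 mm along -z
- pipette_tip (a point): lower end of the pipette's slender white tip (3 mm wide at the end, 8 mm at 46 mm from it); axes as the handle's
- pipette: the whole pipette, 90 g; origin at the end of its tip, z axis towards the push button, 212 mm long. Its round shaft, 16 mm wide, sits in the sleeve and the handle's lower end rests on the sleeve's mouth; it comes out after about 115 mm along its axis. A finger rest stands out 26 mm from the axis on its own +x side (the upper side in the stand), 20 mm below the button's end

How it is judged:
By the outcome, as a careful person would: the job done as asked, in the order asked, and still so for the second after the job is handed in, while the arm keeps its last pose, push and grip.
It also fails if it takes over 61 s, if anything falls off the work surface, if the arm or the gripper's body presses on something with over 40 N, if the wrist force passes 120 N, or if a joint passes its speed limit or range.

### The arm

A 7-joint arm with a two-finger parallel gripper is mounted at the origin on a cart in front of the work surface, level with it; the furniture and walls round the work are solid. World frame = base frame: x ahead of the robot, y to its left, z up, the work surface at z = 0. Lengths are in m, angles in rad, forces in N, time in s.
With the tool pointing down it reaches from about 0.425 to 0.95 m from the base axis. Payload 4.7 kg.
Tool frame: the origin (TCP) lies midway between the tips of the shut fingers; the grasp point (between the pads) lies behind it (hold_point_z is the x of the grasp point in the tool frame, in m); x points along the fingers, y is the direction in which the jaws open and shut, and the axes are right-handed (so a half turn about x gives the same grasp; the last joint's range is limited). The gripper opens to 85 mm and grips with 20 to 120 N. Pads are 22 mm wide; open, the fingers measure 114 mm over their backs; the gripper's body (76 mm by 85 mm) begins 54 mm behind the grasp point. The pads swing forward as they close: fully open they stand 13 mm farther back than shut.
Start: joints at [1.079, 0.469, -0.049, 1.532, 0.024, 1.141, -0.082], TCP at [0.301, -0.604, 0.202] pointing down, gripper open.
Joint ranges: [-2.59, 2.59], [-0.33, 1.99], [-1.39, 1.29], [0.1, 2.45], [-1.04, 4.18], [0.21, 1.99], [-2.66, 2.66]. Speed limits (rad/s): [2.57, 2.57, 3.14, 3.14, 3.14, 3.14, 3.14].

### API

Orientations are given as a unit quaternion [x, y, z, w].
In Python, from station import * gives the robot as it stands.
- The arm moves only by the shell command python3 -m jog 'ROWS' [OPENING] [FORCE]. ROWS is JSON, a list that holds one entry, the list of rows, each a list of 6 numbers: the shift along the tool's x, y, z as a fraction of full scale, then the turn, a rotation vector about the tool's x, y, z as a fraction of full scale. In form: [[[x, y, z, ax, ay, az], ...]]. A call has 1 to 10 rows; each row is the pose to reach, as a shift and turn from the pose commanded when the call began, along the tool's axes at that moment, turning the shorter way round; what a row does not reach only later rows make up. Full scale, the value 1, is 0.2 m for a shift and pi rad for a turn. A row lasts 1/8 s, in which the tool goes at most 62.5 mm and 10.7 degrees, less where a joint would pass 70% of its speed; a pose out of reach is approached as far as the arm can. A call with a number of a shift or a turn outside -1 to 1 is refused whole. A call with a gripper value outside its range is refused whole. OPENING is the closure, from 0 (fully open) to 1 (shut), set as the call begins (- or left out, the last holds). The fingers move at their own pace and stop on an object; FORCE is the grip in N (left out, the last holds). Time passes only in rows, so rows that repeat a pose let the fingers close. It gives the time, the measured TCP pose, the force and the opening at its end, in the units of the state.
- observe(): the state, without advancing time (a new reading comes with each control period).
- camera(name): name is "side" or "top"; returns a dict with "pixels" (384x512x3 uint8, red, green, blue), "depth" (384x512 float32, m along the optical axis (not along the pixel's ray), 0 where there is no reading), "camera_matrix" (3x3 intrinsics, pixels), "T" (4x4, takes a point from camera to world coordinates). Camera axes: x right, y down, z forward; pixel columns grow to the right and rows downward; lengths in m; the calibration is good to about 2 mm. A picture is of the moment at which its call begins.
- hand_in(): hands the job in, once; it reports no verdict.
The state is a dict: "t": time; "joints": joint angles; "joint_velocities": joint speeds; "joint_efforts": joint torques, N m; "position": TCP position; "tool_rot": TCP orientation; "contact_force": force on the tool from outside, world axes, zero at the start; "ft_torque": the same for the moment, N m; "grip_width": opening from 0.0 (shut) to 1.0 (fully open).
Only numpy, scipy, OpenCV 4.12 (cv2) and the standard library are available. Lean on these libraries where they do the work, as an engineer would, in place of code of your own. Each camera call takes 0.05 s, during which the arm holds its last target.

## Working session

There is one attempt and no reset: what is moved stays moved. The work goes in short steps, Python scripts to look and compute and a shell command to move; the robot and the scene stay as the last step left them, time stands still between calls to the robot, and variables do not carry over. Pictures are saved under pics/ and viewed, and the job is handed in when it is done.

```bash
ls; mkdir -p pics; python3 - <<'E'
from station import *
import cv2
s=observe()
print({k:(v if not hasattr(v,'round') else v) for k,v in s.items()})
try: print(hold_point_z)
except Exception as e: print(e)
for n in("side","top"):
    c=camera(n); cv2.imwrite(f"pics/{n}0.png",c["pixels"][:,:,::-1]); print(n,c["camera_matrix"],c["T"])
    import numpy as np; np.savez(f"{n}0.npz",**c)
E
```

```text
pics
{'t': 0.0, 'joints': array([ 1.07908125,  0.46947099, -0.04858833,  1.53370558,  0.02408344,
        1.14098196, -0.08226492]), 'joint_velocities': array([ 0.00103501, -0.00199701, -0.00029559,  0.00030095, -0.00075657,
        0.0013227 ,  0.00126693]), 'joint_efforts': array([ 1.09857699e-04, -5.10310829e+01, -4.63093864e-02, -2.37712008e+01,
        1.06566382e-02,  7.55341753e-03, -9.91532232e-06]), 'position': array([ 0.30108745, -0.60340896,  0.20113659]), 'tool_rot': array([-0.68807246, -0.16286841,  0.68843514, -0.16151542]), 'contact_force': array([0.14326008, 0.17947057, 0.23585479]), 'ft_torque': array([0.05728868, 0.00485309, 0.02055119]), 'grip_width': 1.002405779153173}
-0.0187
side [[404.61568614   0.         255.48746452]
 [  0.         404.61568614 187.8323942 ]
 [  0.           0.           1.        ]] [[-0.86334541 -0.27098836  0.42567595  0.13219355]
 [-0.50449893  0.48149899 -0.71668651  0.74924703]
 [-0.01074884 -0.83350107 -0.55241328  0.59698224]
 [ 0.          0.          0.          1.        ]]
top [[420.71211398   0.         253.90279302]
 [  0.         420.71211398 192.73830686]
 [  0.           0.           1.        ]] [[-0.0133139  -0.99492825  0.09970215  0.44245578]
 [-0.99987004  0.01234043 -0.01037411  0.09002189]
 [ 0.00909113 -0.09982731 -0.99496324  0.96841458]
 [ 0.          0.          0.          1.        ]]
```

View pics/side0.png

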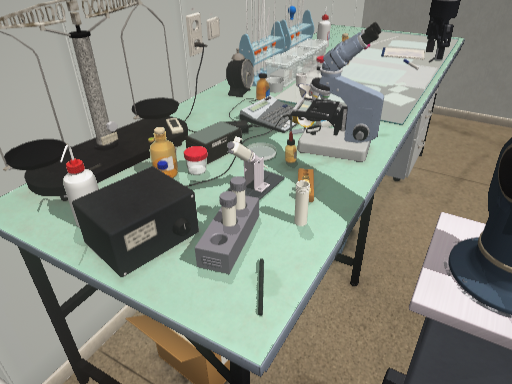

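View pics/top0.png

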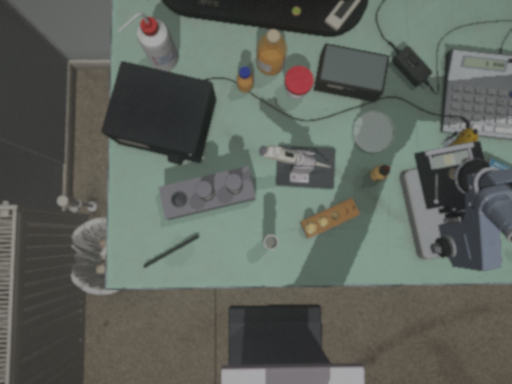

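The side view shows the block at about (229,230), the open tube at (302,203) and the pipette stand at (258,170). In the top view they are the block at (208,192), the tube's mouth at (271,242) and the stand at (305,167). I'll measure each of them in turn.

```bash
cat > h.py <<'E'
import numpy as np, cv2
def load(n): return np.load(n+".npz")
def pts(c):
    d=c["depth"];K=c["camera_matrix"];T=c["T"]
    v,u=np.mgrid[:d.shape[0],:d.shape[1]]
    P=np.stack([(u-K[0,2])/K[0,0]*d,(v-K[1,2])/K[1,1]*d,d],-1)
    return P@T[:3,:3].T+T[:3,3]
def ray(c,u,v,z):
    K=c["camera_matrix"];T=c["T"]
    r=T[:3,:3]@np.array([(u-K[0,2])/K[0,0],(v-K[1,2])/K[1,1],1]);o=T[:3,3]
    return o+r*(z-o[2])/r[2]
def proj(c,p):
    K=c["camera_matrix"];T=c["T"];q=T[:3,:3].T@(np.asarray(p)-T[:3,3]);q=K@q;return q[:2]/q[2]
E
python3 - <<'E'
from h import *
t=load("top0");s=load("side0")
def crop(c,x,y,w,h,f,name):
    im=c["pixels"][y:y+h,x:x+w,::-1];cv2.imwrite(name,cv2.resize(im,None,fx=f,fy=f,interpolation=cv2.INTER_CUBIC))
crop(t,150,130,200,150,4,"pics/tc.png");crop(s,185,125,160,150,5 if 0 else 4,"pics/sc.png")
P=pts(t);print("table z",np.nanmedian(P[250:275,300:400,2]), "zero depth frac",(t["depth"]==0).mean())
for (u,v) in [(271,242),(179,199),(208,187),(234,181),(300,155),(270,153)]:
    print((u,v),P[v,u].round(3))
Ps=pts(s); print((Ps[203,302]).round(3),(s["depth"]==0).mean())
E
```

```text
table z 0.0003250110185523125 zero depth frac 0.0040435791015625
(271, 242) [0.426 0.042 0.003]
(179, 199) [0.526 0.252 0.008]
(208, 187) [0.54  0.174 0.122]
(234, 181) [0.552 0.121 0.12 ]
(300, 155) [ 0.606 -0.015  0.11 ]
(270, 153) [0.599 0.05  0.169]
[0.42  0.061 0.065] 0.0036722819010416665
```

View pics/tc.png

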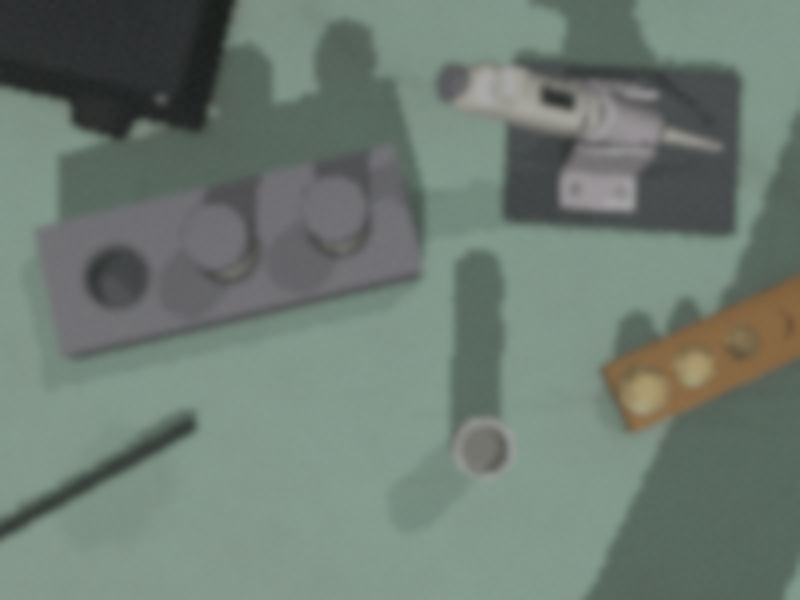

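View pics/sc.png

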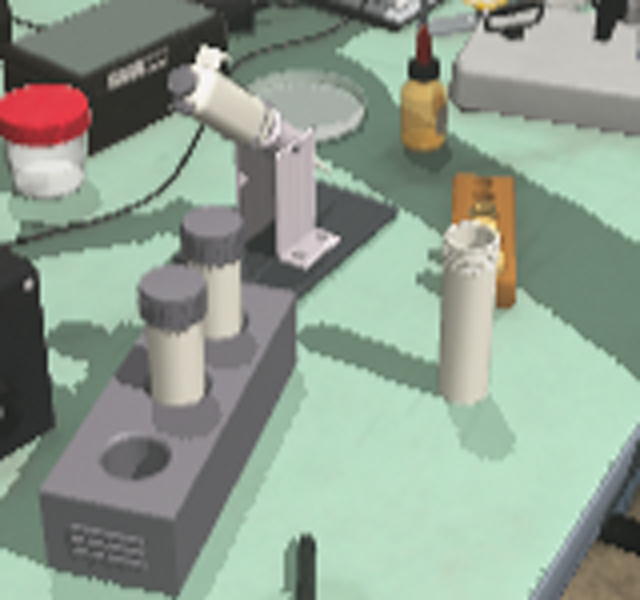

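The crops show the tube rim at top pixel about (271,241.5) and the free well at about (179,198.5). The pipette runs from its button at (263,150) to its tip at (330,166).

```bash
python3 - <<'E'
from h import *
t=load("top0");s=load("side0");P=pts(t);Ps=pts(s)
# block top by height
m=((abs(P[...,2]-.055)<.006)&(P[...,1]>.05)&(P[...,1]<.32)&(P[...,0]>.45)&(P[...,0]<.62)).astype(np.uint8)
cs,_=cv2.findContours(m,cv2.RETR_EXTERNAL,cv2.CHAIN_APPROX_NONE);c=max(cs,key=cv2.contourArea)[:,0]
w=np.array([ray(t,u,v,.055)[:2] for u,v in c],np.float32)
r=cv2.minAreaRect(w);print("block",r)
ctr=np.array(r[0])
# direction from caps & rect
box=cv2.boxPoints(r);e=[box[1]-box[0],box[2]-box[1]];e=max(e,key=np.linalg.norm);L=np.linalg.norm(e);e/=L
if e[1]<0:e=-e
print("y axis",e,"len",L,"yaw",np.degrees(np.arctan2(-e[0],e[1])))
print("well from block",ctr+.062*e)
# dark well ellipse
g=cv2.cvtColor(t["pixels"],cv2.COLOR_RGB2GRAY)
sub=g[185:212,165:195];print(sub.min(),np.median(sub))
mm=(sub<75).astype(np.uint8);cs,_=cv2.findContours(mm,0,1);c=max(cs,key=cv2.contourArea);
M=cv2.moments(c);u,v=165+M['m10']/M['m00'],185+M['m01']/M['m00'];print("well px",u,v,M['m00'],ray(t,u,v,.055))
# depth-based well
lo=((P[...,2]<.045)).astype(np.uint8)[188:210,168:192];n,l,st,ce=cv2.connectedComponentsWithStats(lo);print(st,ce+[168,188])
# tube rim
hi=((abs(P[...,2]-.108)<.012)&(P[...,0]<.48)&(P[...,0]>.3)&(abs(P[...,1])<.12))
vv,uu=np.nonzero(hi);e2=cv2.fitEllipse(cv2.convexHull(np.stack([uu,vv],1).astype(np.int32)));print("rim",e2,ray(t,*e2[0],.108))
# caps
for lab,y0 in (("c1",.174),("c2",.121)):
    q=(abs(P[...,2]-.122)<.006)&(abs(P[...,1]-y0)<.03)&(P[...,0]<.6)&(P[...,0]>.48)
    print(lab,np.median(P[q],0),[(P[q].max(0)+P[q].min(0))/2])
# side: tube
q=(Ps[...,2]>.02)&(Ps[...,2]<.115)&(abs(Ps[...,0]-.425)<.04)&(abs(Ps[...,1]-.045)<.04)
Q=Ps[q];print("tube side",Q.min(0),Q.max(0),Q.mean(0))
vv,uu=np.nonzero(q);print(uu.min(),uu.max(),vv.min(),vv.max())
E
```

```text
block ((0.5374385118484497, 0.18449781835079193), (0.07252644002437592, 0.20190997421741486), 12.679213523864746)
y axis [-0.21949235  0.97561425] len 0.20190997 yaw 12.679216
well from block [0.52382999 0.2449859 ]
53 110.0
well px 178.58781362007167 197.51971326164875 93.0 [0.52556295 0.24452184 0.055     ]
[[  0   0  24  22 352]
 [  4   3  15  16 176]] [[179.82102273 198.50284091]
 [178.85795455 198.49431818]]
rim ((270.1829833984375, 241.4613494873047), (15.196619033813477, 15.286858558654785), 102.94062805175781) [0.42874233 0.04928604 0.108     ]
c1 [0.53782234 0.18400737 0.12209606] [array([0.53760368, 0.1841802 , 0.12121486])]
c2 [0.549928   0.12329541 0.1221455 ] [array([0.55100212, 0.12428423, 0.12114471])]
tube side [0.41168849 0.03328357 0.02002895] [0.44092189 0.06646687 0.10959029] [0.4236667  0.05582564 0.07111642]
295 309 180 219
```

```bash
python3 - <<'E'
from h import *
import station; print([x for x in dir(station) if x[0]!='_'][:60])
t=load("top0");s=load("side0")
for n,c in(("top",t),("side",s)):
    P=pts(c)
    q=(P[...,0]>.52)&(P[...,0]<.68)&(P[...,1]>-.08)&(P[...,1]<.08)&(P[...,2]>.125)
    Q=P[q];print(n,len(Q),Q.min(0).round(3),Q.max(0).round(3))
    for z in np.arange(.125,.20,.01):
        k=Q[abs(Q[:,2]-z)<.005]
        if len(k):print(round(z,3),len(k),np.median(k,0).round(3),k[:,0].min().round(3),k[:,0].max().round(3))
# stand base
P=pts(t)
px=t["pixels"].astype(int)
m=((px.sum(2)<230)&(abs(P[...,2]-.01)<.008)&(P[...,0]>.5)&(P[...,0]<.7)&(abs(P[...,1])<.12)).astype(np.uint8)
cs,_=cv2.findContours(m,0,1);c=np.concatenate([c for c in cs if cv2.contourArea(c)>20])[:,0]
w=np.array([ray(t,u,v,.01)[:2] for u,v in c],np.float32);print(cv2.minAreaRect(w))
from scipy.spatial.transform import Rotation as R
o=station.observe();print(R.from_quat(o["tool_rot"]).as_matrix().round(3))
im=s["pixels"][125:195,215:285,::-1];cv2.imwrite("pics/sp.png",cv2.resize(im,None,fx=8,fy=8,interpolation=cv2.INTER_CUBIC))
im=t["pixels"][130:200,255:345,::-1];cv2.imwrite("pics/tp.png",cv2.resize(im,None,fx=8,fy=8,interpolation=cv2.INTER_CUBIC))
E
```

```text
['MotionError', 'camera', 'hand_in', 'hold_point_z', 'observe']
top 447 [ 0.591 -0.005  0.125] [0.617 0.071 0.178]
0.125 31 [ 0.6   -0.001  0.127] 0.591 0.613
0.135 70 [0.597 0.01  0.135] 0.591 0.614
0.145 77 [0.599 0.021 0.145] 0.591 0.614
0.155 57 [0.597 0.038 0.154] 0.592 0.615
0.165 120 [0.604 0.051 0.166] 0.593 0.617
0.175 92 [0.605 0.041 0.173] 0.596 0.613
side 291 [0.588 0.001 0.125] [0.615 0.071 0.176]
0.125 24 [0.591 0.026 0.128] 0.589 0.603
0.135 39 [0.591 0.034 0.135] 0.588 0.609
0.145 51 [0.592 0.044 0.146] 0.59 0.601
0.155 64 [0.596 0.06  0.154] 0.59 0.611
0.165 72 [0.6   0.055 0.166] 0.592 0.615
0.175 41 [0.602 0.042 0.172] 0.595 0.612
((0.5995614528656006, -0.03820803016424179), (0.1267683506011963, 0.09127093106508255), 86.79360961914062)
[[-0.001  0.446 -0.895]
 [ 0.002 -0.895 -0.446]
 [-1.    -0.002  0.   ]]
```

View pics/sp.png

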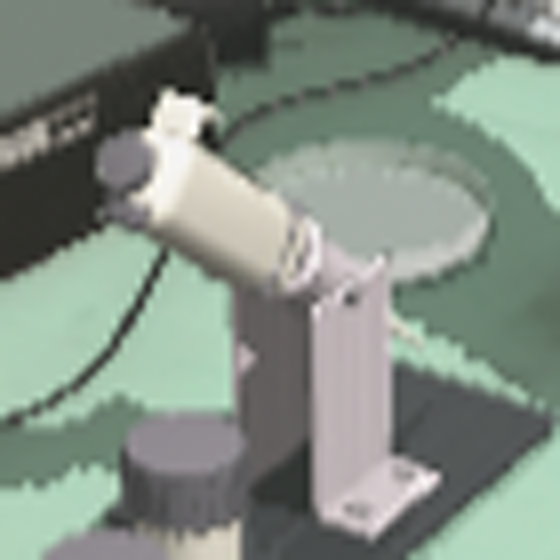

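View pics/tp.png

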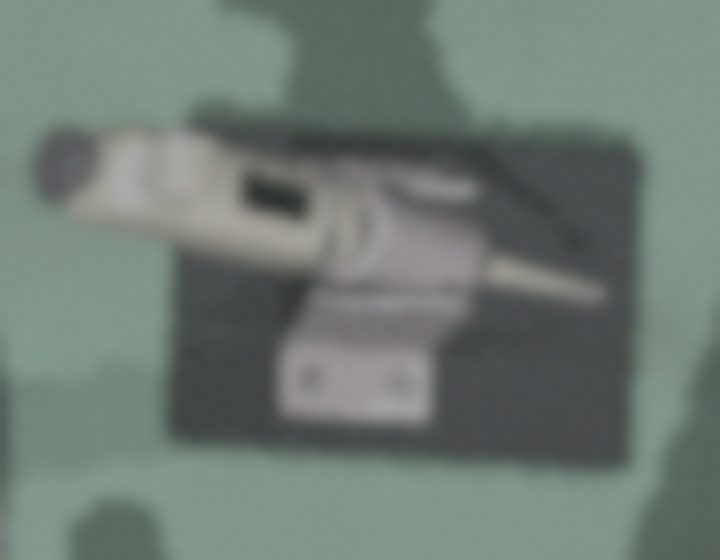

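```bash
python3 - <<'E'
from h import *
t=load("top0");s=load("side0")
b=ray(t,263.3,150.3,.170);p=ray(t,330.2,166.6,.028);print(b,p,np.linalg.norm(b-p));d=(b-p)/np.linalg.norm(b-p);print("axis",d,"lean",np.degrees(np.arccos(d[2])),"yaw",np.degrees(np.arctan2(d[0],d[1])))
h=p+d*.156;print("handle c",h,"mouth-ish",p+d*.112)
for q in(b,h,p):print(proj(t,q),proj(s,q))
# handle surface points: top-view points in handle section -> distances to axis
for n,c in(("top",t),("side",s)):
    P=pts(c);q=(P[...,2]>.10)&(abs(P[...,0]-.6)<.03)&(P[...,1]>-.03)&(P[...,1]<.085);Q=P[q]
    a=(Q-p)@d;k=(a>.118)&(a<.17);Q=Q[k];lat=np.cross(d,[0,0,1]);lat/=np.linalg.norm(lat);up=np.cross(lat,d)
    x=(Q-p)@lat;y=(Q-p)@up;print(n,"lat",np.percentile(x,[1,5,50,95,99]).round(4),"up",np.percentile(y,[1,5,50,95,99]).round(4),lat.round(3),up.round(3),(Q-p).shape, "amax",((P[q]-p)@d).max())
E
```

```text
[0.60443144 0.06249229 0.17      ] [ 0.59403037 -0.09334262  0.028     ] 0.21108458088637447
axis [0.04927445 0.73825812 0.67271612] lean 47.722956132315765 yaw 3.8184974449269666
handle c [0.60171718 0.02182565 0.13294371] mouth-ish [ 0.5995491  -0.01065771  0.10334421]
[263.3 150.3] [230.8172276 143.0834619]
[282.91705901 155.07964218] [241.66697314 150.28576979]
[330.2 166.6] [267.27510893 167.28503285]
top lat [-0.0106 -0.0104 -0.0026  0.0103  0.0119] up [-0.0091 -0.005   0.0104  0.0131  0.0139] [ 0.998 -0.067  0.   ] [-0.045 -0.671  0.74 ] (231, 3) amax 0.2154984263450431
side lat [-0.0135 -0.0127 -0.0109 -0.0049  0.0022] up [-0.018  -0.0176 -0.0044  0.0099  0.0119] [ 0.998 -0.067  0.   ] [-0.045 -0.671  0.74 ] (138, 3) amax 0.2157275671922826
```

```bash
cat >> h.py <<'E'
from scipy.spatial.transform import Rotation as R
def plan(pos,rm=None,q=None,o=None):
    """print fraction shift/turn from measured pose to target pos and rotation matrix rm"""
    from station import observe
    o=o or observe();R0=R.from_quat(o["tool_rot"]);d=R0.inv().apply(np.asarray(pos)-o["position"])
    r=(R0.inv()*R.from_matrix(rm)).as_rotvec() if rm is not None else np.zeros(3)
    print("shift",(d/.2).round(4),"turn",(r/np.pi).round(4),"mm",np.linalg.norm(d)*1e3,"deg",np.degrees(np.linalg.norm(r)))
    print("rows>=",np.linalg.norm(d)/.0625,np.degrees(np.linalg.norm(r))/10.7)
def rot(xa,ya):
    x=np.array(xa,float);x/=np.linalg.norm(x);y=np.array(ya,float);y-=x*(x@y);y/=np.linalg.norm(y);return np.stack([x,y,np.cross(x,y)],1)
def say():
    from station import observe
    o=observe();print("t",o["t"],"p",o["position"].round(4),"j",o["joints"].round(2),"F",o["contact_force"].round(1),"w",round(o["grip_width"],3));print(R.from_quat(o["tool_rot"]).as_matrix().round(3))
E
python3 - <<'E'
from h import *
for n in("top0","side0"):
    P=pts(load(n))
    for y0 in np.arange(-.7,-.05,.05):
        q=(P[...,1]>y0)&(P[...,1]<y0+.05)&(P[...,2]>.1)&(P[...,0]>.15)&(P[...,0]<.9);Q=P[q]
        if len(Q): print(n,y0.round(2),len(Q),"xmin",Q[:,0].min().round(3),"zmax",Q[:,2].max().round(3),"z99 x<.5",[np.percentile(Q[Q[:,0]<.5][:,2],98).round(3) if (Q[:,0]<.5).any() else None])
E
```

```text
top0 -0.4 625 xmin 0.373 zmax 0.211 z99 x<.5 [np.float64(0.21)]
top0 -0.35 5138 xmin 0.37 zmax 0.342 z99 x<.5 [np.float64(0.331)]
top0 -0.3 2657 xmin 0.431 zmax 0.346 z99 x<.5 [np.float64(0.341)]
top0 -0.25 37 xmin 0.577 zmax 0.134 z99 x<.5 [None]
side0 -0.7 49 xmin 0.309 zmax 0.346 z99 x<.5 [np.float64(0.345)]
side0 -0.65 223 xmin 0.262 zmax 0.404 z99 x<.5 [np.float64(0.352)]
side0 -0.6 843 xmin 0.258 zmax 0.406 z99 x<.5 [np.float64(0.405)]
side0 -0.55 224 xmin 0.256 zmax 0.35 z99 x<.5 [np.float64(0.349)]
side0 -0.45 2 xmin 0.513 zmax 0.128 z99 x<.5 [None]
side0 -0.4 440 xmin 0.371 zmax 0.371 z99 x<.5 [np.float64(0.369)]
side0 -0.35 3068 xmin 0.368 zmax 0.371 z99 x<.5 [np.float64(0.359)]
side0 -0.3 1005 xmin 0.408 zmax 0.365 z99 x<.5 [np.float64(0.35)]
side0 -0.25 24 xmin 0.558 zmax 0.131 z99 x<.5 [None]
```

```bash
python3 -m jog '[[[-0.3,0,0,0,0,0],[-0.6,-0.1,-0.05,0,0,0],[-0.9,-0.3,-0.13,0,0,0],[-1,-0.45,-0.22,0,0,0]]]' 0; python3 -c "
from h import *
say(); plan([.31,-.27,.44],rot([0,0,-1],[.79,-.61,0]))"
```

```text
t: 0.6
position: [0.3003, -0.5036, 0.4047]
tool_rot: [0.689, 0.161, -0.688, 0.163]
contact_force: [0.6, -0.1, 0.0]
grip_width: 1.0
t 0.6 p [ 0.3003 -0.5036  0.4047] j [ 1.02  0.22 -0.07  1.44  0.02  1.48 -0.16] F [ 0.6 -0.1  0. ] w 1.0
[[ 0.002  0.445 -0.896]
 [-0.003 -0.896 -0.445]
 [-1.     0.003 -0.   ]]
shift [-0.1795 -1.0239 -0.5633] turn [-0.1439  0.0002 -0.001 ] mm 236.46921912170393 deg 25.900290900625194
rows>= 3.783507505947263 2.4205879346378687
```

```bash
python3 -m jog '[[[-0.1,-0.25,-0.15,-0.03,0,0],[-0.18,-0.5,-0.28,-0.07,0,0],[-0.18,-0.75,-0.42,-0.11,0,0],[-0.18,-1,-0.56,-0.145,0,0]]]'; python3 -c "
from h import *
say(); plan([.38,-.08,.33],rot([0,0,-1],[.976,.219,0]))"
```

```text
t: 1.1
position: [0.3113, -0.2728, 0.4381]
tool_rot: [-0.633, -0.314, 0.633, -0.315]
contact_force: [-0.1, -0.5, 0.1]
grip_width: 1.0
t 1.1 p [ 0.3113 -0.2728  0.4381] j [ 0.88 -0.09 -0.24  1.69 -0.02  1.53 -0.  ] F [-0.1 -0.5  0.1] w 1.0
[[ 0.     0.797 -0.604]
 [-0.    -0.604 -0.797]
 [-1.     0.     0.   ]]
shift [ 0.5403 -0.3087 -0.9757] turn [-2.768e-01  1.000e-04 -0.000e+00] mm 231.43998928335776 deg 49.81717919688302
rows>= 3.7030398285337243 4.65581113989561
```

```bash
python3 -m jog '[[[0,-0.06,-0.25,-0.05,0,0],[0.1,-0.12,-0.5,-0.11,0,0],[0.25,-0.2,-0.75,-0.165,0,0],[0.4,-0.27,-0.9,-0.22,0,0],[0.54,-0.31,-0.975,-0.277,0,0]]]'; python3 -c "
from h import *
say(); plan([.4285,.0495,.20],rot([0,0,-1],[.976,.219,0]))"
```

```text
t: 1.72
position: [0.3805, -0.0802, 0.3291]
tool_rot: [0.44, 0.553, -0.44, 0.553]
contact_force: [0.3, -0.5, -0.0]
grip_width: 0.996
t 1.725 p [ 0.3805 -0.0802  0.3291] j [ 0.63 -0.1  -0.47  1.93 -0.05  1.3   0.4 ] F [ 0.3 -0.5 -0. ] w 0.996
[[-0.     0.974  0.225]
 [-0.     0.225 -0.974]
 [-1.    -0.     0.   ]]
shift [ 0.6451  0.38   -0.5779] turn [0.0019 0.     0.0001] mm 189.15388388539188 deg 0.3436730741951789
rows>= 3.02646214216627 0.03211897889674569
```

```bash
python3 -m jog '[[[0.15,0.13,-0.2,0,0,0],[0.35,0.25,-0.4,0,0,0],[0.55,0.38,-0.578,0,0,0],[0.645,0.38,-0.578,0,0,0]]]'; python3 - <<'E'
from h import *
from station import *
say(); plan([.4285,.0495,.058])
c=camera("side");cv2.imwrite("pics/s1.png",cv2.resize(c["pixels"][60:260,180:400,::-1],None,fx=3,fy=3))
E
```

```text
t: 2.22
position: [0.4291, 0.0503, 0.1992]
tool_rot: [0.441, 0.554, -0.441, 0.552]
contact_force: [-0.3, -0.6, 0.6]
grip_width: 0.997
t 2.225 p [0.4291 0.0503 0.1992] j [ 0.44  0.12 -0.69  2.05  0.09  1.   -0.08] F [-0.3 -0.6  0.6] w 0.997
[[-0.003  0.975  0.222]
 [ 0.002  0.222 -0.975]
 [-1.    -0.002 -0.002]]
shift [ 0.7062 -0.0022  0.0051] turn [0. 0. 0.] mm 141.23560852583788 deg 0.0
rows>= 2.259769736413406 0.0
```

View pics/s1.png

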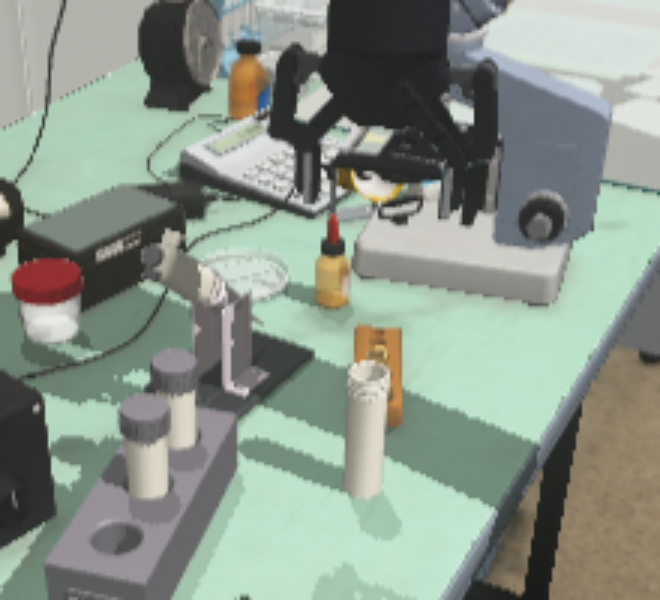

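The gripper is above the tube with its fingers either side of it, around (310–460,180) in the crop. The tube stands at (367,430). I'll descend.

```bash
python3 -m jog '[[[0.25,0,0,0,0,0],[0.5,0,0,0,0,0],[0.706,0,0,0,0,0],[0.706,0,0,0,0,0]]]' && python3 -m jog '[[[0,0,0,0,0,0],[0,0,0,0,0,0],[0,0,0,0,0,0],[0,0,0,0,0,0],[0,0,0,0,0,0],[0,0,0,0,0,0]]]' 1 30; python3 - <<'E'
from h import *
from station import *
say()
c=camera("side");cv2.imwrite("pics/s2.png",cv2.resize(c["pixels"][60:260,180:400,::-1],None,fx=3,fy=3))
E
```

```text
t: 2.78
position: [0.4276, 0.0462, 0.0582]
tool_rot: [0.441, 0.553, -0.444, 0.55]
contact_force: [0.3, -0.1, 0.2]
grip_width: 0.995
t: 3.52
position: [0.4307, 0.047, 0.0613]
tool_rot: [0.443, 0.551, -0.442, 0.552]
contact_force: [-0.9, -0.6, 7.3]
grip_width: 0.329
t 3.525 p [0.4307 0.047  0.0613] j [ 0.33  0.34 -0.63  2.2   0.32  0.69 -0.3 ] F [-0.9 -0.6  7.3] w 0.329
[[ 0.002  0.976  0.216]
 [-0.001  0.216 -0.976]
 [-1.     0.002  0.001]]
```

View pics/s2.png

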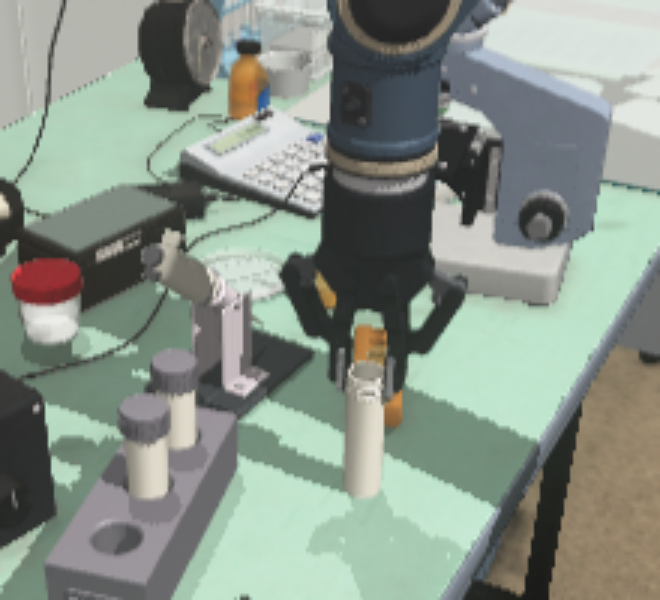

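```bash
python3 -m jog '[[[-0.2,0,0,0,0,0],[-0.45,0,0,0,0,0],[-0.7,0,0,0,0,0],[-0.8,0,0,0,0,0],[-0.8,0,0,0,0,0]]]' - 40; python3 - <<'E'
from h import *
from station import *
say()
plan([.524,.245,.22],rot([0,0,-1],[.976,.219,0]))
for n in("side","top"):
    c=camera(n);np.savez(n+"3.npz",**c)
    im=c["pixels"][60:260,180:400,::-1] if n=="side" else c["pixels"][120:290,150:370,::-1]
    cv2.imwrite(f"pics/{n}3.png",cv2.resize(im,None,fx=3,fy=3))
E
```

```text
t: 4.2
position: [0.4309, 0.0471, 0.2217]
tool_rot: [0.444, 0.55, -0.442, 0.553]
contact_force: [0.3, -0.5, -1.2]
grip_width: 0.326
t 4.2 p [0.4309 0.0471 0.2217] j [ 0.47  0.1  -0.72  2.02  0.08  1.05 -0.06] F [ 0.3 -0.5 -1.2] w 0.326
[[ 0.005  0.976  0.216]
 [-0.001  0.216 -0.976]
 [-1.     0.004  0.002]]
shift [ 0.0097  0.6678 -0.866 ] turn [-0.0011  0.0006 -0.0013] mm 218.73560301343548 deg 0.3310470095098569
rows>= 3.4997696482149676 0.030938972851388497
```

View pics/side3.png

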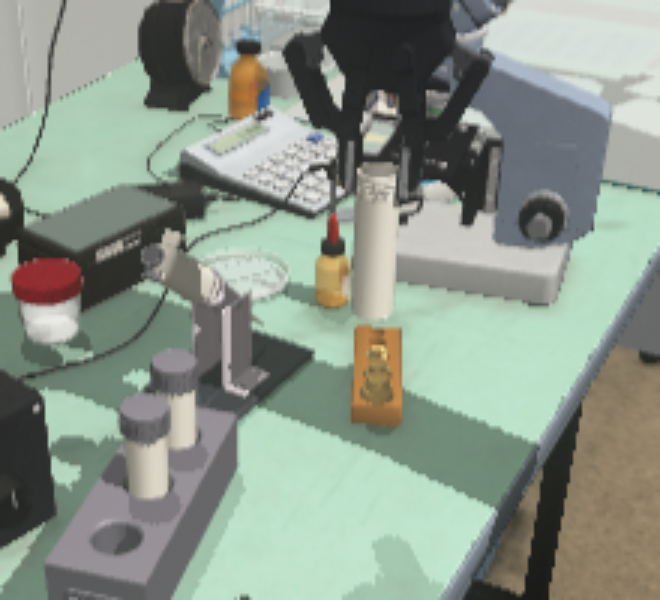

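The tube is held and clear of the table at about (375,240) in the crop. I'll measure its axis in the gripper.

```bash
cat >> h.py <<'E'
def tubeaxis(c,ctr,zlo,zhi,rad=.035):
    """from surface points: per height, mask extent in pixel -> axis; uses circle of known radius 15mm"""
    from scipy.optimize import least_squares
    P=pts(c);px=c["pixels"].astype(int)
    q=(np.hypot(P[...,0]-ctr[0],P[...,1]-ctr[1])<rad)&(P[...,2]>zlo)&(P[...,2]<zhi)&(px.min(2)>110)
    Q=P[q]
    f=lambda p:np.hypot(Q[:,0]-p[0]-p[2]*(Q[:,2]-(zlo+zhi)/2),Q[:,1]-p[1]-p[3]*(Q[:,2]-(zlo+zhi)/2))-.015
    r=least_squares(f,[ctr[0],ctr[1],0,0],loss="soft_l1",f_scale=.002)
    print("axis xy",r.x[:2].round(4),"slope deg",np.degrees(r.x[2:]).round(2),"n",len(Q),"res",np.abs(r.fun).mean().round(4),"z",Q[:,2].min().round(3),Q[:,2].max().round(3))
    return r.x
E
python3 - <<'E'
from h import *
tubeaxis(load("side0"),[.4285,.0495],.01,.09)
tubeaxis(load("side3"),[.43,.0495],.165,.23)
E
```

```text
axis xy [0.4272 0.0478] slope deg [ 0.2  -0.03] n 358 res 0.0008 z 0.01 0.09
axis xy [0.4283 0.0482] slope deg [0.81 0.33] n 390 res 0.0008 z 0.165 0.23
```

```bash
python3 - <<'E'
from h import *
for n in("side3","side0","top0"):
    s=load(n);P=pts(s)
    m=(P[...,2]<.046)&(np.hypot(P[...,0]-.524,P[...,1]-.245)<.024)
    # block rim points fit: hole boundary -> contour of not-top inside
    v,u=np.nonzero((abs(P[...,2]-.055)<.004)&(np.hypot(P[...,0]-.524,P[...,1]-.245)<.045));
    top=np.zeros(m.shape,np.uint8);top[v,u]=255
    cs,hi=cv2.findContours(top,cv2.RETR_CCOMP,cv2.CHAIN_APPROX_NONE)
    hole=[c for c,h in zip(cs,hi[0]) if h[3]>=0 and cv2.contourArea(c)>40]
    if hole:
        w=np.array([ray(s,a,b,.055)[:2] for a,b in hole[0][:,0]],np.float32);e=cv2.fitEllipse(w);print(n,e,cv2.minEnclosingCircle(w))
    b=(abs(P[...,2]-.055)<.005)&(P[...,1]>.06)&(P[...,1]<.32)&(P[...,0]>.47)&(P[...,0]<.61)
    print(cv2.minAreaRect(P[b][:,:2].astype(np.float32)))
E
```

```text
side3 ((0.5205381512641907, 0.24700042605400085), (0.03369160369038582, 0.03619429096579552), 72.74171447753906) ((0.5207570791244507, 0.24613018333911896), 0.019296148791909218)
((0.561922550201416, 0.1899929940700531), (0.12770545482635498, 0.2046697437763214), 12.34751033782959)
side0 ((0.5201007127761841, 0.24679045379161835), (0.034651052206754684, 0.035098981112241745), 48.47856140136719) ((0.5207285284996033, 0.24618054926395416), 0.019240252673625946)
((0.5624794960021973, 0.19020140171051025), (0.12821319699287415, 0.2052348554134369), 12.768081665039062)
top0 ((0.5236579775810242, 0.24446646869182587), (0.03520317003130913, 0.03671800345182419), 66.19000244140625) ((0.5225774645805359, 0.24393916130065918), 0.020015938207507133)
((0.5611891150474548, 0.189852774143219), (0.1206008568406105, 0.2021389603614807), 12.521648406982422)
```

```bash
python3 - <<'E'
from h import *
plan([.524,.2437,.2217],rot([0,0,-1],[.976,.219,0]))
plan([.524,.2437,.135],rot([0,0,-1],[.976,.219,0]))
E
```

```text
shift [-0.0127  0.6755 -0.8592] turn [-0.001   0.0001  0.0003] mm 218.59770668965643 deg 0.18894546286344444
rows>= 3.497563307034503 0.017658454473219107
shift [ 0.4208  0.6759 -0.8593] turn [-0.001   0.0001  0.0003] mm 234.29207420834476 deg 0.18894546286344444
rows>= 3.748673187333516 0.017658454473219107
```

```bash
python3 -m jog '[[[0,0.12,-0.15,0,0,0],[0,0.3,-0.39,0,0,0],[0,0.47,-0.6,0,0,0],[0,0.62,-0.79,0,0,0],[0.1,0.676,-0.859,0,0,0],[0.3,0.676,-0.859,0,0,0],[0.42,0.676,-0.859,0,0,0],[0.42,0.676,-0.859,0,0,0]]]'; python3 - <<'E'
from h import *
from station import *
say()
for n in("side","top"):
    c=camera(n);np.savez(n+"4.npz",**c)
    im=c["pixels"][110:290,150:350,::-1] if n=="side" else c["pixels"][120:290,130:330,::-1]
    cv2.imwrite(f"pics/{n}4.png",cv2.resize(im,None,fx=3.3,fy=3.3))
tubeaxis(load("side4"),[.522,.2455],.08,.14)
E
```

```text
t: 5.3
position: [0.5224, 0.2428, 0.1324]
tool_rot: [0.44, 0.553, -0.445, 0.55]
contact_force: [0.5, -0.1, -0.7]
grip_width: 0.33
t 5.3 p [0.5224 0.2428 0.1324] j [ 0.04  0.48 -0.73  1.81  0.37  1.   -0.62] F [ 0.5 -0.1 -0.7] w 0.33
[[-0.007  0.976  0.217]
 [-0.003  0.217 -0.976]
 [-1.    -0.007  0.001]]
axis xy [0.5194 0.244 ] slope deg [ 1.68 -0.05] n 371 res 0.0007 z 0.08 0.14
```

View pics/side4.png

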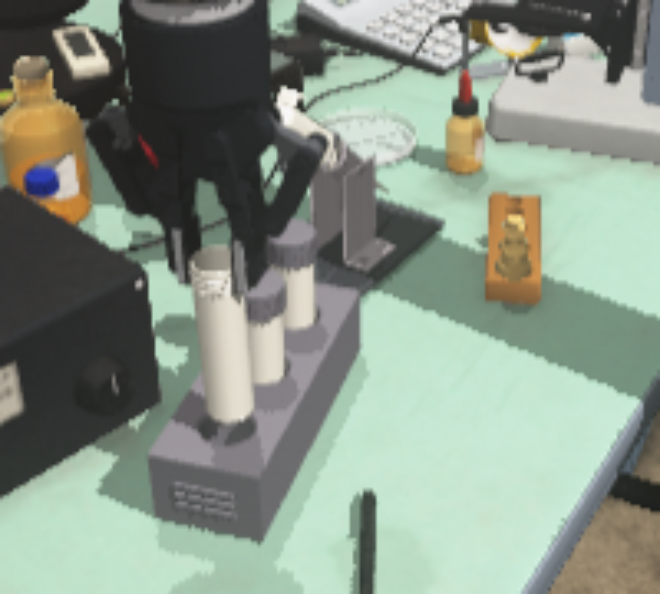

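View pics/top4.png

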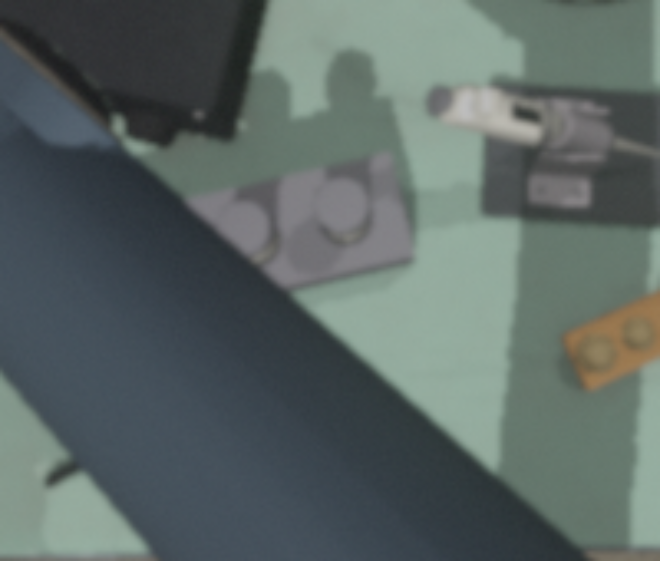

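The tube sits over the well at about (225,400) in the side crop. It leans slightly and is about 2–3 mm short of the well's centre, so I'll correct that before lowering.

```bash
python3 -m jog '[[[0,0,0,0,0,0],[0,0,-0.005,0,-0.001,0.005],[0,0,-0.01,0,-0.001,0.005],[0,0,-0.01,0,-0.001,0.005]]]'; python3 - <<'E'
from h import *
from station import *
say()
for n in("side",):
    c=camera(n);np.savez(n+"5.npz",**c)
    im=c["pixels"][110:290,150:350,::-1]
    cv2.imwrite(f"pics/{n}5.png",cv2.resize(im,None,fx=3.3,fy=3.3))
tubeaxis(c,[.522,.2455],.08,.14)
E
```

```text
t: 5.9
position: [0.5244, 0.2461, 0.1364]
tool_rot: [0.446, 0.547, -0.439, 0.556]
contact_force: [-0.0, 0.0, -0.6]
grip_width: 0.327
t 5.9 p [0.5244 0.2461 0.1364] j [ 0.03  0.47 -0.73  1.82  0.38  0.98 -0.64] F [-0.   0.  -0.6] w 0.327
[[ 0.017  0.976  0.216]
 [ 0.     0.216 -0.976]
 [-1.     0.016  0.003]]
axis xy [0.5219 0.2472] slope deg [-0.43 -0.04] n 361 res 0.0007 z 0.08 0.14
```

```bash
python3 -m jog '[[[0,-0.006,0,0,0,0],[0.08,-0.007,0,0,0,0],[0.16,-0.009,0,0,0,0],[0.2,-0.01,0,0,0,0],[0.2,-0.01,0,0,0,0]]]'; python3 - <<'E'
from h import *
from station import *
say()
c=camera("side")
cv2.imwrite("pics/side6.png",cv2.resize(c["pixels"][110:290,150:350,::-1],None,fx=3.3,fy=3.3))
tubeaxis(c,[.522,.2455],.06,.1)
E
```

```text
t: 6.58
position: [0.5242, 0.2447, 0.095]
tool_rot: [0.447, 0.546, -0.439, 0.556]
contact_force: [5.8, -0.8, -3.0]
grip_width: 0.323
t 6.575 p [0.5242 0.2447 0.095 ] j [ 0.01  0.52 -0.7   1.86  0.43  0.91 -0.67] F [ 5.8 -0.8 -3. ] w 0.323
[[ 0.017  0.976  0.215]
 [-0.     0.216 -0.976]
 [-1.     0.017  0.004]]
axis xy [0.5209 0.2447] slope deg [0.7  1.23] n 225 res 0.0007 z 0.06 0.1
```

View pics/side6.png

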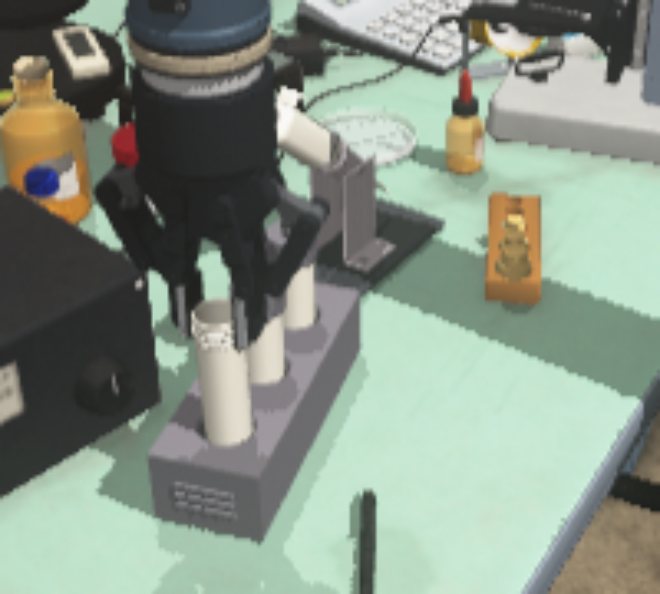

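```bash
python3 -m jog '[[[0,0.006,-0.003,0,0,0],[0.05,0.006,-0.003,0,0,0],[0.1,0.006,-0.003,0,0,0],[0.115,0.006,-0.003,0,0,0],[0.115,0.006,-0.003,0,0,0]]]'; python3 -c "
from h import *
say()"
```

```text
t: 7.25
position: [0.5242, 0.2458, 0.0722]
tool_rot: [0.446, 0.547, -0.44, 0.556]
contact_force: [5.1, -2.5, -3.3]
grip_width: 0.324
t 7.25 p [0.5242 0.2458 0.0722] j [-0.01  0.55 -0.68  1.87  0.46  0.87 -0.7 ] F [ 5.1 -2.5 -3.3] w 0.324
[[ 0.015  0.976  0.216]
 [-0.     0.216 -0.976]
 [-1.     0.015  0.004]]
```

```bash
python3 -m jog '[[[0.01,0.004,0,0,0,0],[0.012,0.004,0,0,0,0]]]';python3 -m jog '[[[0,0,0,0,0,0],[0,0,0,0,0,0],[0,0,0,0,0,0],[0,0,0,0,0,0]]]' 0.3; python3 - <<'E'
from h import *
from station import *
say()
E
```

```text
t: 7.5
position: [0.5249, 0.2463, 0.0706]
tool_rot: [0.446, 0.547, -0.439, 0.556]
contact_force: [1.5, -3.9, 2.5]
grip_width: 0.327
t: 8.0
position: [0.5249, 0.2469, 0.0706]
tool_rot: [0.446, 0.547, -0.439, 0.556]
contact_force: [0.3, 0.0, 0.7]
grip_width: 0.699
t 8.0 p [0.5249 0.2469 0.0706] j [-0.01  0.55 -0.68  1.87  0.46  0.86 -0.7 ] F [0.3 0.  0.7] w 0.699
[[ 0.016  0.976  0.216]
 [ 0.001  0.216 -0.976]
 [-1.     0.016  0.003]]
```

```bash
python3 -m jog '[[[-0.15,0,0,0,0,0],[-0.4,0,0,0,0,0],[-0.7,0,0,0,0,0],[-1,0,0,0,0,0]]]' 0; python3 - <<'E'
from h import *
from station import *
say()
c=camera("side");np.savez("side7.npz",**c)
cv2.imwrite("pics/side7.png",cv2.resize(c["pixels"][110:290,150:350,::-1],None,fx=3.3,fy=3.3))
tubeaxis(c,[.522,.2455],.06,.112)
E
```

```text
t: 8.5
position: [0.5216, 0.2465, 0.2724]
tool_rot: [0.446, 0.547, -0.439, 0.556]
contact_force: [1.6, -0.2, -0.5]
grip_width: 0.999
t 8.5 p [0.5216 0.2465 0.2724] j [ 0.09  0.34 -0.79  1.66  0.27  1.24 -0.54] F [ 1.6 -0.2 -0.5] w 0.999
[[ 0.016  0.976  0.216]
 [ 0.001  0.216 -0.976]
 [-1.     0.015  0.003]]
axis xy [0.5214 0.2446] slope deg [-0.64  1.3 ] n 348 res 0.0009 z 0.06 0.112
```

View pics/side7.png

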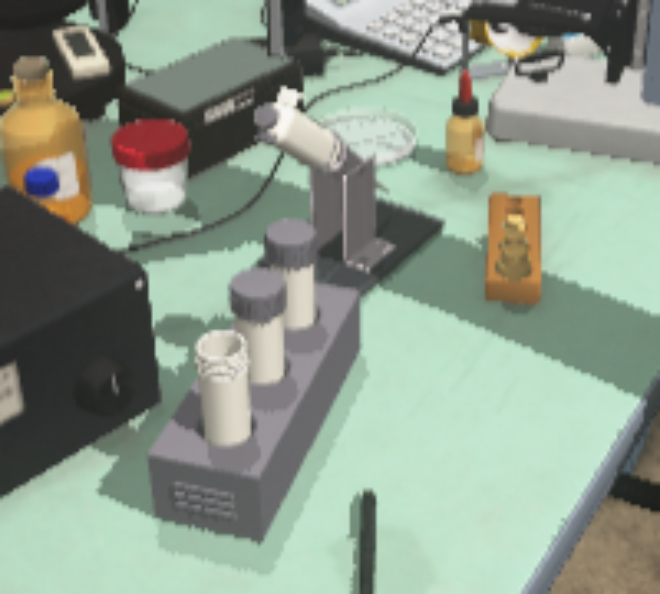

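The open tube stands in the free well at (225,390) in the crop, level with its neighbours and released. Next I'll plan the pipette grasp.

```bash
cat > g.py <<'E'
from h import *
yaw=np.radians(3.6);al=np.radians(20)
hd=np.array([np.sin(yaw),np.cos(yaw),0]);a=np.sin(al)*hd+np.array([0,0,-np.cos(al)])
yt=np.array([np.cos(yaw),-np.sin(yaw),0])
RG=rot(a,yt)
H=np.array([.6015,.0215,.133])-0.001*np.array([-.045,-.671,.74])
TG=H+.0187*a
PRE=TG-.11*a
E
python3 - <<'E'
from g import *
print(TG,PRE,RG.round(3))
plan([.585,.08,.30],RG)
E
```

```text
[0.60194659 0.02855416 0.11468775] [ 0.59958428 -0.00899382  0.21805394] [[ 0.021  0.998 -0.059]
 [ 0.341 -0.063 -0.938]
 [-0.94  -0.    -0.342]]
shift [-0.0904  0.1121  0.8936] turn [0.0901 0.1089 0.0063] mm 181.01996990587605 deg 25.469288181448086
rows>= 2.8963195184940167 2.380307306677391
```

```bash
python3 -m jog '[[[-0.05,0.03,0.2,0.02,0.025,0],[-0.09,0.06,0.45,0.045,0.055,0.003],[-0.09,0.09,0.7,0.07,0.085,0.005],[-0.09,0.112,0.894,0.09,0.109,0.006],[-0.09,0.112,0.894,0.09,0.109,0.006]]]'; python3 - <<'E'
from g import *
say();plan(PRE,RG)
E
```

```text
t: 9.18
position: [0.5838, 0.0694, 0.2875]
tool_rot: [0.596, 0.559, -0.427, 0.388]
contact_force: [-0.7, -0.4, 0.4]
grip_width: 0.998
t 9.175 p [0.5838 0.0694 0.2875] j [ 0.57  0.36 -0.75  1.64 -0.1   1.18 -0.18] F [-0.7 -0.4  0.4] w 0.998
[[ 0.01   0.997 -0.075]
 [ 0.334 -0.075 -0.94 ]
 [-0.943 -0.016 -0.334]]
shift [0.1973 0.1134 0.4782] turn [-0.0052  0.0027  0.0034] mm 105.92418261640104 deg 1.222107771023295
rows>= 1.6947869218624168 0.1142156795348874
```

```bash
python3 -m jog '[[[0.05,0.03,0.12,-0.002,0.001,0.001],[0.12,0.07,0.3,-0.005,0.002,0.003],[0.197,0.113,0.478,-0.005,0.002,0.003],[0.197,0.113,0.478,-0.005,0.002,0.003]]]'; python3 - <<'E'
from g import *
from station import *
say();plan(PRE,RG)
c=camera("side");cv2.imwrite("pics/side8.png",cv2.resize(c["pixels"][60:240,170:370,::-1],None,fx=3.3,fy=3.3))
c=camera("top");np.savez("top8.npz",**c);cv2.imwrite("pics/top8.png",cv2.resize(c["pixels"][120:290,130:330,::-1],None,fx=3.3,fy=3.3))
E
```

```text
t: 9.68
position: [0.5981, -0.0032, 0.2174]
tool_rot: [0.594, 0.564, -0.418, 0.394]
contact_force: [0.4, 0.6, 0.1]
grip_width: 0.999
t 9.675 p [ 0.5981 -0.0032  0.2174] j [ 0.65  0.45 -0.72  1.68 -0.06  1.09 -0.04] F [0.4 0.6 0.1] w 0.999
[[ 0.015  0.999 -0.052]
 [ 0.341 -0.054 -0.939]
 [-0.94  -0.004 -0.341]]
shift [-0.0129  0.0092  0.0256] turn [0.0023 0.0003 0.0021] mm 6.018788765268785 deg 0.5657901307455998
rows>= 0.09630062024430056 0.05287758231267288
```

View pics/side8.png

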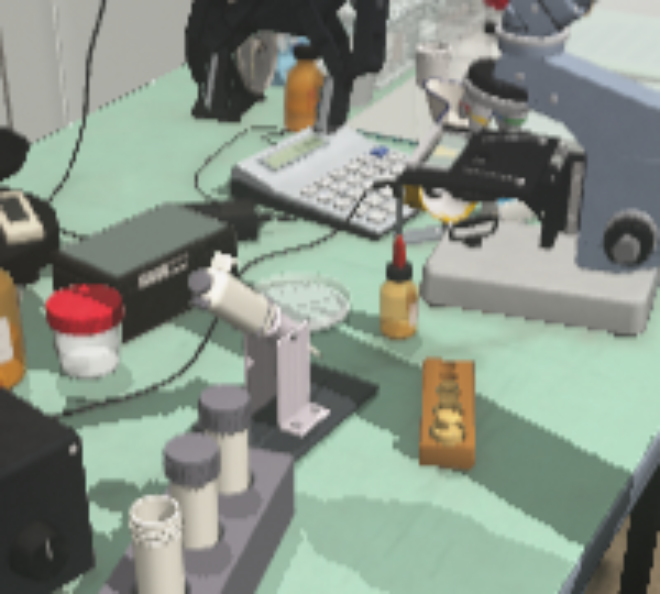

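View pics/top8.png

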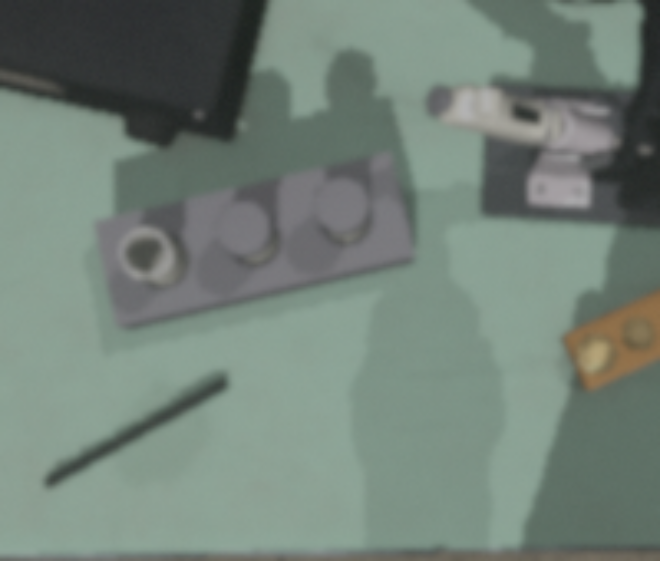

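The side view shows the gripper behind and above the pipette. The top view shows the tube's mouth at about (152,257) in the crop.

```bash
python3 - <<'E'
from g import *
t=load("top8");P=pts(t)
q=(abs(P[...,2]-.118)<.012)&(abs(P[...,0]-.524)<.03)&(abs(P[...,1]-.245)<.03)
v,u=np.nonzero(q);e=cv2.fitEllipse(cv2.convexHull(np.stack([u,v],1).astype(np.int32)));print("rim",e,ray(t,*e[0],.118),P[q][:,2].max())
plan(TG,RG)
E
```

```text
rim ((173.5860137939453, 196.2030792236328), (15.14311408996582, 15.698391914367676), 104.85784149169922) [0.52263617 0.24399651 0.118     ] 0.12061199160156955
shift [0.5451 0.0076 0.0491] turn [ 0.0041 -0.0001  0.0012] mm 109.47204876338361 deg 0.7783488920999833
rows>= 1.7515527802141377 0.07274288711214798
```

```bash
python3 -m jog '[[[0,0.008,0.04,0.003,0,0.001],[0.15,0.008,0.045,0.003,0,0.001],[0.3,0.008,0.045,0.003,0,0.001],[0.45,0.008,0.045,0.003,0,0.001],[0.545,0.008,0.045,0.003,0,0.001],[0.545,0.008,0.045,0.003,0,0.001]]]'; python3 - <<'E'
from g import *
from station import *
say();plan(TG,RG)
c=camera("side");cv2.imwrite("pics/side9.png",cv2.resize(c["pixels"][60:240,170:370,::-1],None,fx=3.3,fy=3.3))
E
```

```text
t: 10.52
position: [0.6014, 0.0286, 0.1141]
tool_rot: [0.596, 0.562, -0.418, 0.393]
contact_force: [-1.1, -0.4, 0.4]
grip_width: 0.999
t 10.525 p [0.6014 0.0286 0.1141] j [ 0.57  0.56 -0.68  1.79 -0.01  0.87 -0.08] F [-1.1 -0.4  0.4] w 0.999
[[ 0.019  0.998 -0.055]
 [ 0.341 -0.059 -0.938]
 [-0.94  -0.001 -0.342]]
shift [-0.0026  0.0026 -0.0009] turn [0.0011 0.0001 0.0007] mm 0.7503322950369434 deg 0.2413670936944741
rows>= 0.012005316720591096 0.022557672307894776
```

View pics/side9.png

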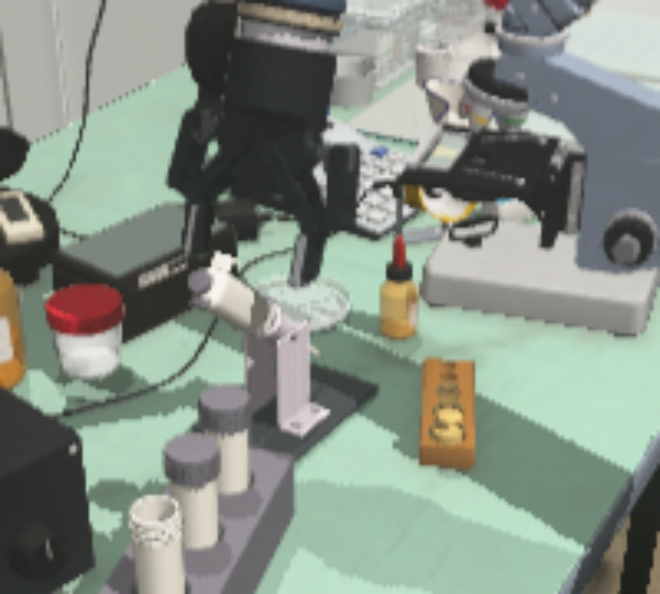

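```bash
python3 -m jog '[[[0,0,0,0,0,0],[0,0,0,0,0,0],[0,0,0,0,0,0],[0,0,0,0,0,0],[0,0,0,0,0,0],[0,0,0,0,0,0],[0,0,0,0,0,0]]]' 1 60; python3 - <<'E'
from g import *
from station import *
say()
c=camera("side");cv2.imwrite("pics/side10.png",cv2.resize(c["pixels"][60:240,170:370,::-1],None,fx=3.3,fy=3.3))
E
```

```text
t: 11.45
position: [0.6027, 0.0273, 0.1149]
tool_rot: [0.597, 0.561, -0.418, 0.394]
contact_force: [0.4, -0.6, 4.1]
grip_width: 0.236
t 11.45 p [0.6027 0.0273 0.1149] j [ 0.57  0.56 -0.68  1.79 -0.01  0.87 -0.08] F [ 0.4 -0.6  4.1] w 0.236
[[ 0.022  0.998 -0.057]
 [ 0.341 -0.061 -0.938]
 [-0.94   0.002 -0.341]]
```

View pics/side10.png

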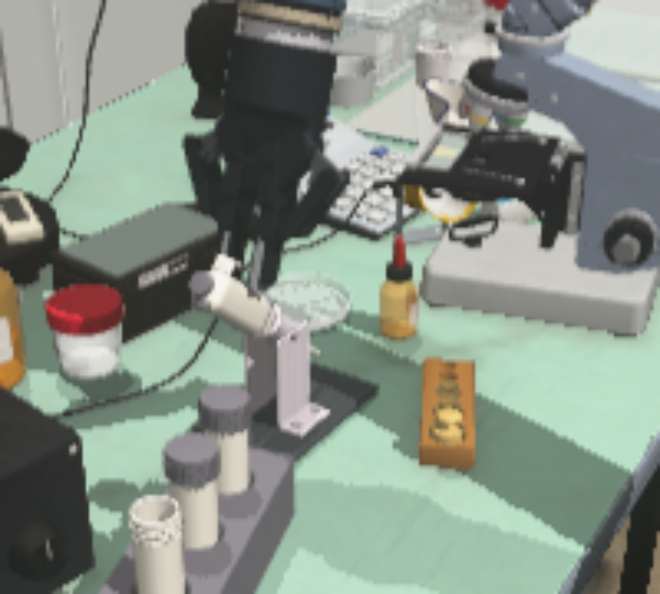

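```bash
python3 - <<'E'
from g import *
from station import *
c=camera("side");np.savez("side11.npz",**c)
cv2.imwrite("pics/side11.png",cv2.resize(c["pixels"][100:180,210:290,::-1],None,fx=7,fy=7,interpolation=cv2.INTER_CUBIC))
for p in(TG,H,H+.056*np.array([.049,.738,.673])):print((proj(c,p)-[210,100])*7)
E
```

```text
[212.40950301 406.43753885]
[221.62162632 354.28369206]
[144.40779439 303.05892813]
```

View pics/side11.png

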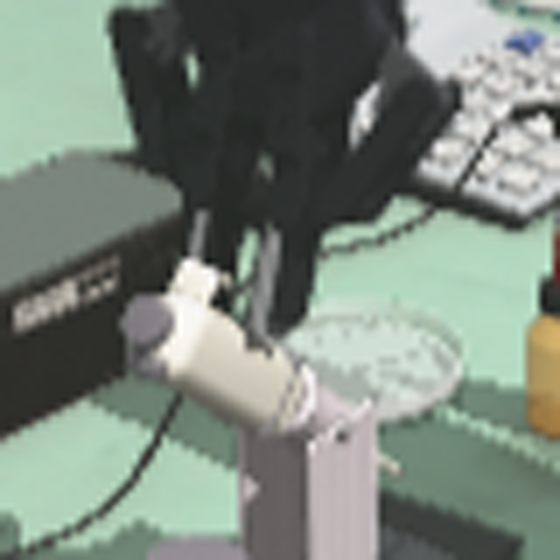

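```bash
python3 - <<'E'
from g import *
c=load("side11");P=pts(c)
for (X,Y) in [(295,300),(290,315),(265,280),(262,320),(255,335),(250,350),(220,350),(200,230),(200,280),(230,380),(290,350)]:
    u=int(210+X/7);v=int(100+Y/7);print((X,Y),P[v,u].round(3),c["pixels"][v,u])
# lowest dark pts near grasp
q=(np.linalg.norm(P-TG,axis=-1)<.06)&(c["pixels"].max(2)<70)
Q=P[q];i=np.argsort(Q@RG[:,0])[-6:];print(Q[i].round(3),((Q[i]-TG)@RG).round(3))
E
```

```text
(295, 300) [0.579 0.011 0.156] [45 49 47]
(290, 315) [0.577 0.019 0.152] [44 48 46]
(265, 280) [0.586 0.022 0.164] [134 135 134]
(262, 320) [0.583 0.026 0.154] [141 142 141]
(255, 335) [0.586 0.026 0.148] [111 112 111]
(250, 350) [0.589 0.027 0.139] [193 186 173]
(220, 350) [0.59  0.042 0.146] [214 209 193]
(200, 230) [0.615 0.014 0.175] [132 134 133]
(200, 280) [0.598 0.042 0.17 ] [242 238 230]
(230, 380) [0.59  0.039 0.134] [201 197 182]
(290, 350) [ 0.592 -0.005  0.124] [156 158 157]
[[0.608 0.009 0.145]
 [0.61  0.01  0.145]
 [0.584 0.017 0.147]
 [0.583 0.013 0.145]
 [0.583 0.009 0.143]
 [0.609 0.008 0.142]] [[-0.035  0.007  0.007]
 [-0.035  0.01   0.006]
 [-0.035 -0.018  0.001]
 [-0.034 -0.018  0.005]
 [-0.034 -0.018  0.01 ]
 [-0.032  0.008  0.009]]
```

```bash
python3 - <<'E'
from g import *
c=load("side3");P=pts(c)
T=np.array([.4309,.0471,.2217]);Rt=rot([0,0,-1],[.976,.216,0])
px=c["pixels"].astype(int)
q=(np.linalg.norm(P-T,axis=-1)<.09)
L=(P-T)@Rt
for nm,m in(("dark",px.max(2)<75),("grey",(px.max(2)<150)&(px.max(2)>=75)),("white",px.min(2)>150)):
    Q=L[q&m];print(nm,len(Q));
    for y0 in (-.06,-.045,-.03,-.02,-.01,0,.01,.02,.03,.045):
        k=Q[(Q[:,1]>=y0)&(Q[:,1]<y0+.01)]
        if len(k)>3:print("  y",y0,len(k),"xmax",np.sort(k[:,0])[-3:].round(3),"z",np.median(k[:,2]).round(3))
E
python3 - <<'E'
import cv2,numpy as np
c=np.load("side3.npz");cv2.imwrite("pics/s3z.png",cv2.resize(c["pixels"][75:175,270:360,::-1],None,fx=6,fy=6,interpolation=cv2.INTER_CUBIC))
E
```

```text
dark 359
  y -0.045 10 xmax [-0.076 -0.076 -0.075] z -0.012
  y -0.03 117 xmax [-0.039 -0.037 -0.036] z -0.008
  y -0.02 28 xmax [-0.038 -0.035 -0.033] z -0.011
  y 0.01 91 xmax [-0.036 -0.035 -0.034] z -0.01
  y 0.02 69 xmax [-0.039 -0.037 -0.037] z -0.008
  y 0.03 23 xmax [-0.074 -0.074 -0.072] z -0.009
grey 312
  y -0.03 25 xmax [-0.035 -0.034 -0.032] z -0.011
  y -0.02 37 xmax [-0.026 -0.024 -0.024] z -0.01
  y -0.01 15 xmax [-0.034 -0.032 -0.03 ] z 0.009
  y 0 150 xmax [0.058 0.058 0.059] z -0.013
  y 0.01 74 xmax [0.049 0.053 0.055] z -0.01
  y 0.02 8 xmax [-0.047 -0.046 -0.041] z -0.006
white 429
  y -0.02 195 xmax [0.058 0.059 0.06 ] z -0.011
  y -0.01 217 xmax [0.061 0.061 0.062] z -0.016
  y 0 14 xmax [0.051 0.053 0.055] z -0.017
```

View pics/s3z.png

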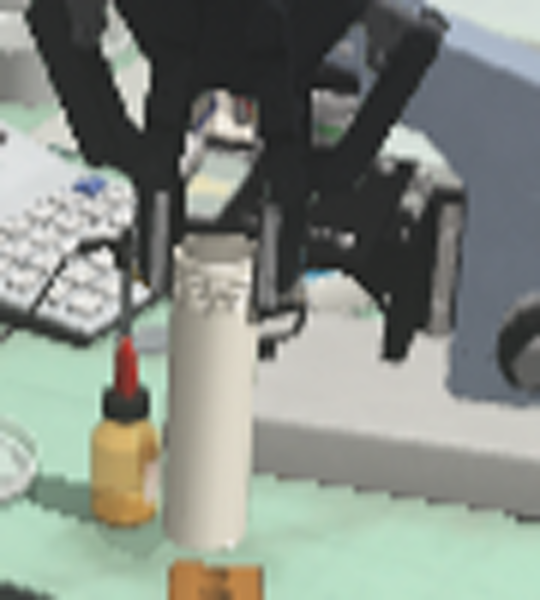

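The close-up shows the fingertips at about (285,330), on the handle's upper edge. The depth data put them about 33 mm behind the reported TCP, and the tube grasp shows the same offset. I'll open, go about 28 mm deeper and grip again.

```bash
python3 -m jog '[[[0,0,0,0,0,0],[0,0,0,0,0,0],[0,0,0,0,0,0],[0,0,0,0,0,0],[0.05,0,0,0,0,0],[0.1,0,0,0,0,0],[0.14,0,0,0,0,0],[0.14,0,0,0,0,0]]]' 0.35; python3 - <<'E'
from g import *
from station import *
say()
c=camera("side");np.savez("side12.npz",**c)
cv2.imwrite("pics/side12.png",cv2.resize(c["pixels"][100:180,210:290,::-1],None,fx=7,fy=7,interpolation=cv2.INTER_CUBIC))
E
```

```text
t: 12.55
position: [0.6021, 0.0373, 0.0873]
tool_rot: [0.596, 0.562, -0.418, 0.393]
contact_force: [0.4, -1.1, 0.3]
grip_width: 0.652
t 12.55 p [0.6021 0.0373 0.0873] j [ 0.54  0.59 -0.67  1.81  0.01  0.81 -0.1 ] F [ 0.4 -1.1  0.3] w 0.652
[[ 0.019  0.998 -0.057]
 [ 0.341 -0.06  -0.938]
 [-0.94  -0.001 -0.342]]
```

View pics/side12.png

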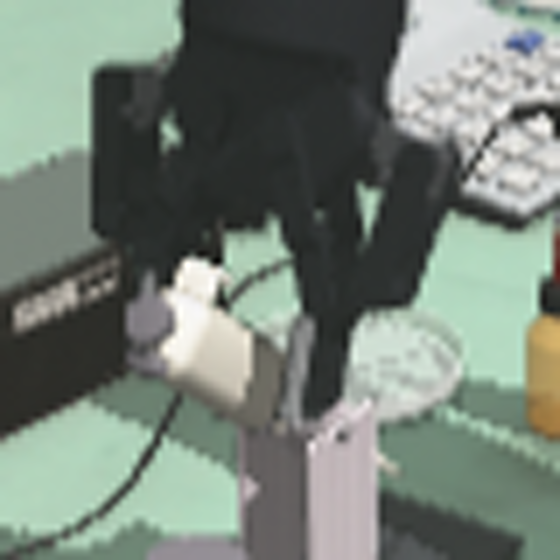

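```bash
python3 - <<'E'
from g import *
c=load("side12");P=pts(c)
T=np.array([.6021,.0373,.0873]);d=np.array([.049,.738,.673]);xu=np.array([-.045,-.671,.74])
for (X,Y) in [(330,330),(325,390),(320,405),(300,350),(292,400),(293,420),(265,380)]:
    p=P[int(100+Y/7),int(210+X/7)];print((X,Y),p.round(3),"tool",((p-T)@RG).round(3),"along d",round((p-H)@d,4),"up",round((p-H)@xu,4))
E
```

```text
(330, 330) [0.558 0.022 0.153] tool [-0.068 -0.043 -0.006] along d 0.0123 up 0.0173
(325, 390) [0.559 0.026 0.133] tool [-0.048 -0.042 -0.003] along d 0.0015 up 0.0002
(320, 405) [0.558 0.033 0.132] tool [-0.044 -0.044 -0.009] along d 0.0059 up -0.0057
(300, 350) [0.568 0.03  0.146] tool [-0.059 -0.034 -0.011] along d 0.0137 up 0.0068
(292, 400) [0.567 0.036 0.131] tool [-0.042 -0.035 -0.012] along d 0.008 up -0.0089
(293, 420) [0.569 0.033 0.121] tool [-0.034 -0.033 -0.006] along d -0.0009 up -0.0145
(265, 380) [0.588 0.02  0.126] tool [-0.042 -0.013  0.004] along d -0.0068 up -0.0029
```

Depth places the finger at mid-handle, with its tip about 14 mm past the axis, so it now spans the flat faces. Closing.

```bash
python3 -m jog '[[[0,0,0,0,0,0],[0,0,0,0,0,0],[0,0,0,0,0,0],[0,0,0,0,0,0],[0,0,0,0,0,0],[0,0,0,0,0,0]]]' 1 60; python3 - <<'E'
from g import *
from station import *
say()
c=camera("side");np.savez("side13.npz",**c)
cv2.imwrite("pics/side13.png",cv2.resize(c["pixels"][100:180,210:290,::-1],None,fx=7,fy=7,interpolation=cv2.INTER_CUBIC))
o=observe();Rm=R.from_quat(o["tool_rot"])
d=np.array([.049,.738,.673]);print("d in tool",Rm.inv().apply(d))
plan(o["position"]+.14*d)
E
```

```text
t: 13.35
position: [0.6032, 0.0366, 0.0886]
tool_rot: [0.597, 0.561, -0.418, 0.394]
contact_force: [0.6, -1.5, 3.3]
grip_width: 0.272
t 13.35 p [0.6032 0.0366 0.0886] j [ 0.55  0.59 -0.67  1.81  0.01  0.81 -0.1 ] F [ 0.6 -1.5  3.3] w 0.272
[[ 0.022  0.998 -0.057]
 [ 0.34  -0.061 -0.938]
 [-0.94   0.001 -0.341]]
d in tool [-0.38031212  0.00465393 -0.92483243]
shift [-0.2662  0.0033 -0.6474] turn [0. 0. 0.] mm 139.99817998816985 deg 0.0
rows>= 2.2399708798107176 0.0
```

View pics/side13.png

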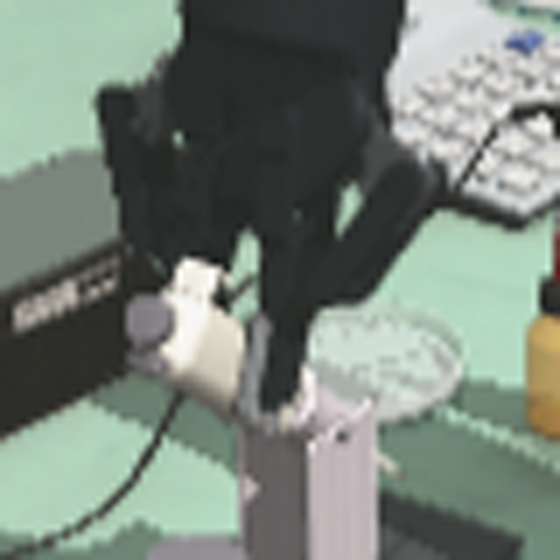

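The -x finger now lies on the handle's flat face at (270,370), and the 23 mm opening matches the handle. I'll pull out along the axis.

```bash
python3 -m jog '[[[-0.02,0,-0.05,0,0,0],[-0.045,0,-0.11,0,0,0],[-0.076,0,-0.185,0,0,0],[-0.076,0,-0.185,0,0,0]]]'; python3 - <<'E'
from g import *
from station import *
say()
E
```

```text
t: 13.9
position: [0.6051, 0.069, 0.1173]
tool_rot: [0.597, 0.562, -0.416, 0.394]
contact_force: [1.0, -0.2, 4.6]
grip_width: 0.272
t 13.9 p [0.6051 0.069  0.1173] j [ 0.51  0.55 -0.69  1.79 -0.01  0.85 -0.14] F [ 1.  -0.2  4.6] w 0.272
[[ 0.023  0.998 -0.054]
 [ 0.342 -0.058 -0.938]
 [-0.94   0.003 -0.343]]
```

```bash
python3 -m jog '[[[-0.03,0,-0.075,0,0,0],[-0.075,0.001,-0.185,0,0,0],[-0.125,0.002,-0.3,0,0,0],[-0.17,0.003,-0.41,0,0,0],[-0.2,0.003,-0.486,0,0,0],[-0.2,0.003,-0.486,0,0,0]]]'; python3 - <<'E'
from g import *
from station import *
say()
c=camera("side");np.savez("side14.npz",**c)
cv2.imwrite("pics/side14.png",cv2.resize(c["pixels"][50:230,150:350,::-1],None,fx=3.3,fy=3.3))
E
```

```text
t: 14.65
position: [0.6101, 0.1457, 0.1872]
tool_rot: [0.596, 0.561, -0.417, 0.394]
contact_force: [-0.5, 0.1, -0.5]
grip_width: 0.274
t 14.65 p [0.6101 0.1457 0.1872] j [ 0.4   0.48 -0.71  1.72 -0.03  0.94 -0.28] F [-0.5  0.1 -0.5] w 0.274
[[ 0.022  0.998 -0.054]
 [ 0.341 -0.059 -0.938]
 [-0.94   0.003 -0.342]]
```

View pics/side14.png

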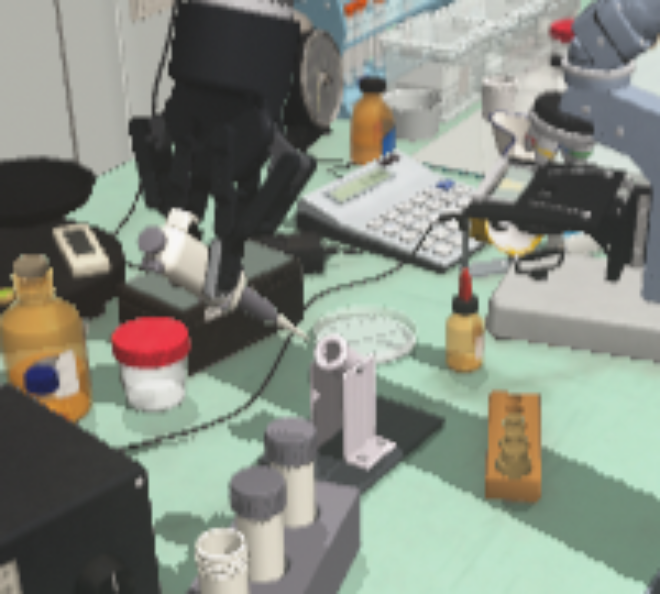

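The pipette is out of the sleeve: its tip is at about (300,332) in the crop, just above the sleeve mouth at (330,352). I'll measure its real axis in the hand from both views.

```bash
cat >> g.py <<'E'
def axis_fit(c,lo_col,tip,but,rad=.03):
    pass
E
python3 - <<'E'
from g import *
from station import *
c=camera("top");np.savez("top14.npz",**c)
cv2.imwrite("pics/top14.png",cv2.resize(c["pixels"][110:210,200:330,::-1],None,fx=6,fy=6,interpolation=cv2.INTER_CUBIC))
s=load("side14");cv2.imwrite("pics/side14z.png",cv2.resize(s["pixels"][105:165,185:255,::-1],None,fx=9,fy=9,interpolation=cv2.INTER_CUBIC))
d=np.array([.049,.738,.673]);h=H+.148*d
print(h);
for k in(.056,-.044,-.156):print(k,(h+k*d).round(3),"side z",((proj(s,h+k*d)-[185,105])*9).round(),"top z",((proj(c,h+k*d)-[200,110])*6).round())
E
```

```text
[0.608797 0.131395 0.231864]
0.056 [0.612 0.173 0.27 ] side z [ 89. 131.] top z [ -1. 151.]
-0.044 [0.607 0.099 0.202] side z [317. 282.] top z [265. 215.]
-0.156 [0.601 0.016 0.127] side z [523. 419.] top z [513. 275.]
```

View pics/side14z.png

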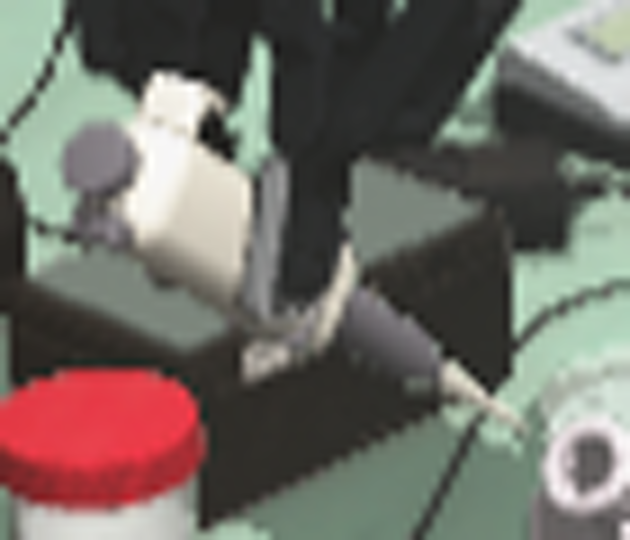

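View pics/top14.png

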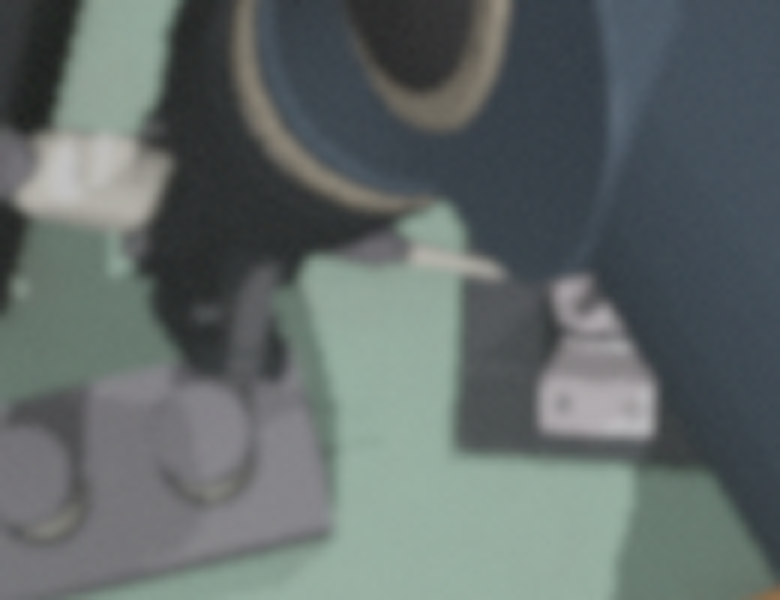

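```bash
cat >> g.py <<'E'
# pipette in tool frame (as held)
D0=np.array([.049,.738,.673]);D0/=np.linalg.norm(D0)
RH=R.from_quat([.5965,.5612,-.4172,.3940]).as_matrix()
DT=RH.T@D0
HT=RH.T@(H+.148*D0-np.array([.6101,.1457,.1872]))
TIPT=HT-.156*DT
def upright(tip,psi,DT=DT,TIPT=TIPT):
    """tool pose putting tip at tip, pipette vertical, tool x heading psi deg"""
    # build frame in tool: z=DT, h=horizontal part of tool x
    xt=np.array([1.,0,0]);h=xt-DT*(xt@DT);h/=np.linalg.norm(h)
    A=np.stack([h,np.cross(DT,h),DT],1)
    c,s=np.cos(np.radians(psi)),np.sin(np.radians(psi))
    B=np.array([[c,-s,0],[s,c,0],[0,0,1.]])
    Rt=B@A.T
    return np.asarray(tip)-Rt@TIPT,Rt
E
python3 - <<'E'
from g import *
print(DT,HT)
for psi in(86,70,55):
    p,Rt=upright([.55,.14,.20],psi);print(psi,p,Rt[:,0].round(3));plan(p,Rt)
E
```

```text
[-0.38000953  0.00606176 -0.92496271] [-0.04688339 -0.00036754 -0.00175813]
86 [0.55335667 0.18256869 0.33655989] [ 0.065  0.923 -0.38 ]
shift [-0.6502 -0.2934 -0.4262] turn [-0.      0.2654  0.0028] mm 166.1863963118425 deg 47.77078397429511
rows>= 2.6589823409894797 4.464559249934123
70 [0.56496016 0.17999443 0.33655989] [ 0.316  0.869 -0.38 ]
shift [-0.6534 -0.2347 -0.4174] turn [0.066  0.2633 0.0661] mm 162.01570015339993 deg 50.28724659880795
rows>= 2.592251202454399 4.699742672785789
55 [0.57480172 0.17475968 0.33655989] [ 0.531  0.758 -0.38 ]
shift [-0.6612 -0.184  -0.3957] turn [0.1279 0.2581 0.1254] mm 158.45278722114085 deg 56.54783261630383
rows>= 2.5352445955382534 5.2848441697480215
```

```bash
python3 -m jog '[[[-0.2,0,-0.06,0,0,0],[-0.42,-0.03,-0.15,0.015,0.03,0.015],[-0.56,-0.08,-0.24,0.036,0.075,0.035],[-0.62,-0.12,-0.3,0.06,0.12,0.058],[-0.65,-0.15,-0.35,0.08,0.165,0.08],[-0.661,-0.17,-0.38,0.102,0.21,0.102],[-0.661,-0.184,-0.396,0.12,0.24,0.117],[-0.661,-0.184,-0.396,0.128,0.258,0.125],[-0.661,-0.184,-0.396,0.128,0.258,0.125],[-0.661,-0.184,-0.396,0.128,0.258,0.125]]]'; python3 - <<'E'
from g import *
from station import *
say();p,Rt=upright([.55,.14,.20],55);plan(p,Rt)
for n in("side","top"):
    c=camera(n);np.savez(n+"15.npz",**c)
    im=c["pixels"][20:220,140:360,::-1] if n=="side" else c["pixels"][90:260,130:330,::-1]
    cv2.imwrite(f"pics/{n}15.png",cv2.resize(im,None,fx=3,fy=3))
E
```

```text
t: 16.0
position: [0.6001, 0.162, 0.3348]
tool_rot: [0.858, 0.469, -0.187, 0.097]
contact_force: [0.2, 0.9, -1.1]
grip_width: 0.269
t 16.0 p [0.6001 0.162  0.3348] j [ 1.2   0.54 -1.39  2.08 -1.04  0.46  0.32] F [ 0.2  0.9 -1.1] w 0.269
[[ 0.491  0.841 -0.229]
 [ 0.768 -0.541 -0.342]
 [-0.411 -0.008 -0.912]]
shift [-0.0167 -0.1409 -0.0008] turn [0.0004 0.0108 0.0124] mm 28.37797194291179 deg 2.964998286647828
rows>= 0.4540475510865886 0.2771026436119466
```

View pics/side15.png

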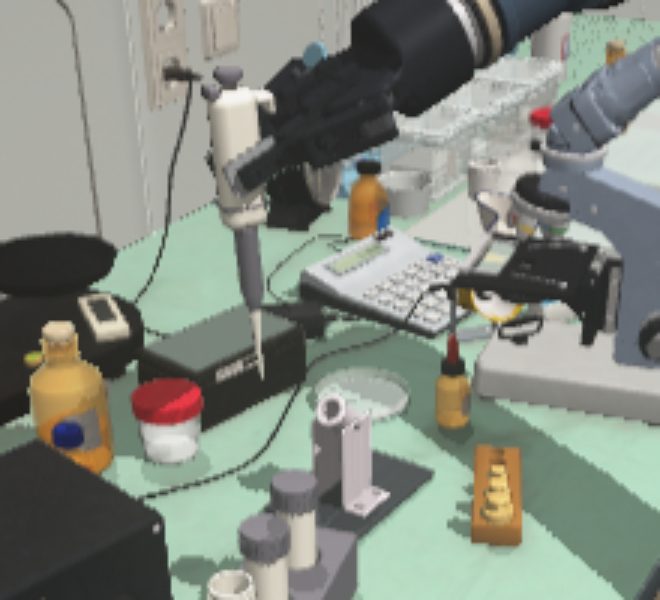

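View pics/top15.png

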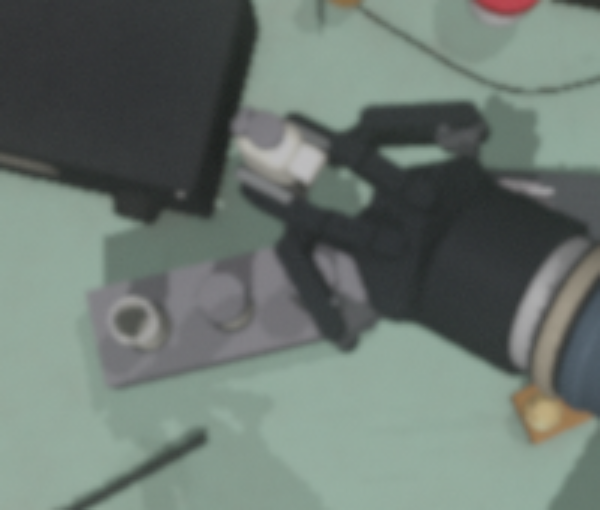

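The pipette is nearly upright (tip at (262,378), button at (229,75) in the side crop), but joints 3 and 5 have hit their limits at this heading. I'll fit the arm's kinematics from the logged poses to find a reachable heading and grasp tilt.

```bash
cat > kin.py <<'E'
from h import *
from scipy.optimize import least_squares
D=[([.30108745,-.60340896,.20113659],[-0.68807246,-0.16286841,0.68843514,-0.16151542],[1.07908,.46947,-.04859,1.53371,.02408,1.14098,-.08226]),
([.3003,-.5036,.4047],[.689,.161,-.688,.163],[1.02,.22,-.07,1.44,.02,1.48,-.16]),
([.3113,-.2728,.4381],[-.633,-.314,.633,-.315],[.88,-.09,-.24,1.69,-.02,1.53,0]),
([.3805,-.0802,.3291],[.44,.553,-.44,.553],[.63,-.1,-.47,1.93,-.05,1.3,.4]),
([.4291,.0503,.1992],[.441,.554,-.441,.552],[.44,.12,-.69,2.05,.09,1.0,-.08]),
([.4307,.047,.0613],[.443,.551,-.442,.552],[.33,.34,-.63,2.2,.32,.69,-.3]),
([.4309,.0471,.2217],[.444,.55,-.442,.553],[.47,.1,-.72,2.02,.08,1.05,-.06]),
([.5224,.2428,.1324],[.44,.553,-.445,.55],[.04,.48,-.73,1.81,.37,1.0,-.62]),
([.5242,.2447,.095],[.447,.546,-.439,.556],[.01,.52,-.7,1.86,.43,.91,-.67]),
([.5242,.2458,.0722],[.446,.547,-.44,.556],[-.01,.55,-.68,1.87,.46,.87,-.7]),
([.5216,.2465,.2724],[.446,.547,-.439,.556],[.09,.34,-.79,1.66,.27,1.24,-.54]),
([.5838,.0694,.2875],[.596,.559,-.427,.388],[.57,.36,-.75,1.64,-.1,1.18,-.18]),
([.5981,-.0032,.2174],[.594,.564,-.418,.394],[.65,.45,-.72,1.68,-.06,1.09,-.04]),
([.6014,.0286,.1141],[.596,.562,-.418,.393],[.57,.56,-.68,1.79,-.01,.87,-.08]),
([.6021,.0373,.0873],[.596,.562,-.418,.393],[.54,.59,-.67,1.81,.01,.81,-.1]),
([.6051,.069,.1173],[.597,.562,-.416,.394],[.51,.55,-.69,1.79,-.01,.85,-.14]),
([.6101,.1457,.1872],[.596,.561,-.417,.394],[.4,.48,-.71,1.72,-.03,.94,-.28]),
([.6001,.162,.3348],[.858,.469,-.187,.097],[1.2,.54,-1.39,2.08,-1.04,.46,.32])]
J=np.array([d[2] for d in D]);PP=np.array([d[0] for d in D]);RR=R.from_quat([d[1] for d in D])
def fk(q,m,sg):
    # offsets (x,z) before each joint
    q=np.atleast_2d(q);n=len(q);Rc=R.identity(n);p=np.zeros((n,3))+[m[0],0,m[1]]
    for i in range(7):
        ax=[0,0,sg[i]] if i%2==0 else [0,1,0]
        Rc=Rc*R.from_rotvec(np.outer(q[:,i],ax))
        if i<6 : p=p+Rc.apply([m[2+2*i] if True else 0,0,m[3+2*i]])
    p=p+Rc.apply([m[14],m[15],m[16]])
    return p,Rc*R.from_rotvec(m[17:20])
RNG=np.array([[-2.59,2.59],[-.33,1.99],[-1.39,1.29],[.1,2.45],[-1.04,4.18],[.21,1.99],[-2.66,2.66]])
if __name__=="__main__":
    import itertools
    best=[]
    T0=rot([0,0,1],[0,1,0])
    for sg4 in itertools.product([1,-1],repeat=4):
        sg=[sg4[0],1,sg4[1],1,sg4[2],1,sg4[3]]
        for rz in(0,1.57,3.14,-1.57):
            m0=np.zeros(20);m0[[3,5,7,9]]=[.2,.2,.2,.2];m0[1]=.2;m0[13]=.1;m0[16]=.2
            m0[17:20]=(R.from_rotvec([0,0,rz])*R.from_matrix(T0)).as_rotvec()
            f=lambda m:np.concatenate([((lambda a:np.concatenate([(a[0]-PP).ravel(),.3*(a[1].inv()*RR).as_rotvec().ravel()]))(fk(J,m,sg))),.003*m[:17]])
            r=least_squares(f,m0,max_nfev=60);best.append((r.cost,sg,r.x))
    best.sort(key=lambda b:b[0])
    for b in best[:3]:
        print(b[0],b[1],b[2].round(3))
    a=fk(J,best[0][2],best[0][1]);print((np.linalg.norm(a[0]-PP,axis=1)*1e3).round(1),np.degrees((a[1].inv()*RR).magnitude()).round(1))
    np.savez("kin.npz",m=best[0][2],sg=best[0][1])
E
python3 kin.py
```

```text
0.00018562754299879112 [-1, 1, -1, 1, -1, 1, -1] [-0.024  0.122  0.009  0.122  0.027  0.279 -0.034  0.279 -0.029  0.233
  0.021  0.233 -0.01   0.176 -0.    -0.018  0.176  1.209 -1.208  1.212]
0.0001856275429989646 [-1, 1, -1, 1, -1, 1, -1] [-0.024  0.122  0.009  0.122  0.027  0.279 -0.034  0.279 -0.029  0.233
  0.021  0.233 -0.01   0.176 -0.    -0.018  0.176  1.209 -1.208  1.212]
0.00018562754299902118 [-1, 1, -1, 1, -1, 1, -1] [-0.024  0.122  0.009  0.122  0.027  0.279 -0.034  0.279 -0.029  0.233
  0.021  0.233 -0.01   0.176 -0.    -0.018  0.176 -2.417  2.414 -2.423]
[5.2 3.3 3.4 5.6 4.1 2.3 2.2 4.  3.2 2.1 6.1 4.7 1.5 4.  5.6 2.6 4.  5.4] [0.1 0.3 0.6 0.3 0.7 0.2 0.6 0.2 0.6 0.  0.3 0.3 0.2 0.2 0.3 0.3 0.3 0.5]
```

```bash
cat > ik.py <<'E'
from kin import *
from g import *
k=np.load("kin.npz");M=k["m"];SG=list(k["sg"])
def ik(p,Rt,n=25,seed=0,q0=None,mg=.04):
    rng=np.random.default_rng(seed);lo=RNG[:,0]+mg;hi=RNG[:,1]-mg;best=[]
    Rt=R.from_matrix(Rt);mid=(lo+hi)/2
    def f(q):
        a=fk(q,M,SG);return np.concatenate([(a[0][0]-p),.3*(Rt.inv()*a[1][0]).as_rotvec()])
    for i in range(n):
        s=q0 if(q0 is not None and i==0) else rng.uniform(lo,hi)
        s=np.clip(s,lo+1e-3,hi-1e-3)
        r=least_squares(f,s,bounds=(lo,hi),max_nfev=60)
        if r.cost<1e-7:best.append(r.x)
    return best
E
python3 - <<'E'
from ik import *
for psi in range(-180,180,20):
    p,Rt=upright([.523,.244,.07],psi);s=ik(p,Rt,15)
    if s:
        s=np.array(s);mar=np.minimum(s-RNG[:,0],RNG[:,1]-s).min(1);i=mar.argmax();print(psi,len(s),mar[i].round(2),s[i].round(2))
E
```

```text
-100 1 0.16 [-0.9   0.82  0.32  1.42  0.55  1.83  2.28]
-80 3 0.37 [-0.96  0.71  0.23  1.63  0.76  1.62  2.29]
-60 5 0.4 [-0.99  0.6   0.14  1.85  1.    1.43  2.26]
-40 2 0.37 [-1.1   0.49  0.24  2.08  1.26  1.17  2.22]
-20 3 0.14 [-0.77  0.37 -0.17  2.31  1.66  1.15  2.1 ]
60 1 0.04 [ 0.79  0.6  -1.11  2.36  4.14  0.48  1.51]
80 5 0.07 [ 0.88  0.91 -1.32  2.12 -0.75  0.36  0.42]
100 4 0.05 [ 0.8   1.03 -1.34  1.89 -0.27  0.75  0.12]
120 4 0.41 [ 0.56  0.9  -0.98  1.69 -0.46  1.23  0.46]
140 2 0.3 [ 0.18  0.81 -0.45  1.49 -0.57  1.69  0.78]
160 3 0.15 [ 0.3   1.12 -1.12  1.28 -0.07  1.84  0.42]
```

```bash
python3 - <<'E'
from ik import *
for tip in([.523,.244,.07],[.523,.244,.15],[.56,.17,.17]):
  for psi in(110,120,125,130,135,140):
    p,Rt=upright(tip,psi);s=ik(p,Rt,15,q0=[.56,.9,-.98,1.69,-.46,1.23,.46])
    if s:
        s=np.array(s);mar=np.minimum(s-RNG[:,0],RNG[:,1]-s).min(1);i=mar.argmax();print(tip,psi,len(s),mar[i].round(2),s[i].round(2),"near0",s[0].round(2))
p,Rt=upright([.55,.15,.18],125);plan(p,Rt)
# measure pipette tilt now
from station import observe
o=observe();Rm=R.from_quat(o["tool_rot"]).as_matrix();print("pred axis",Rm@DT,"pred tip",o["position"]+Rm@TIPT,"button",o["position"]+Rm@(HT+.056*DT))
for n,b in(("side",None),("top",None)):
    c=load(n+"15");print(n,proj(c,o["position"]+Rm@TIPT),proj(c,o["position"]+Rm@(HT+.056*DT)),proj(c,o["position"]+Rm@(HT-.044*DT)))
    im=c["pixels"][35:155,195:255] if n=="side" else c["pixels"][115:165,190:250]
    cv2.imwrite(f"pics/{n}15z.png",cv2.resize(im[:,:,::-1],None,fx=5 if n=="side" else 10,fy=5 if n=="side" else 10,interpolation=cv2.INTER_CUBIC))
E
```

```text
[0.523, 0.244, 0.07] 110 4 0.42 [ 0.6   0.81 -0.92  1.8  -0.62  1.09  0.54] near0 [ 0.63  0.85 -1.    1.8  -0.56  1.06  0.47]
[0.523, 0.244, 0.07] 120 5 0.41 [ 0.56  0.9  -0.98  1.69 -0.46  1.23  0.46] near0 [ 0.56  0.9  -0.98  1.69 -0.46  1.23  0.46]
[0.523, 0.244, 0.07] 125 2 0.5 [ 0.44  0.83 -0.78  1.64 -0.54  1.37  0.59] near0 [ 0.29  0.75 -0.5   1.65 -0.69  1.48  0.75]
[0.523, 0.244, 0.07] 130 2 0.46 [ 0.33  0.81 -0.62  1.59 -0.58  1.5   0.68] near0 [ 0.33  0.81 -0.62  1.59 -0.58  1.5   0.68]
[0.523, 0.244, 0.07] 135 2 0.42 [ 0.3   0.83 -0.62  1.54 -0.53  1.57  0.68] near0 [ 0.22  0.79 -0.46  1.54 -0.61  1.62  0.77]
[0.523, 0.244, 0.07] 140 2 0.3 [ 0.18  0.81 -0.45  1.49 -0.57  1.69  0.78] near0 [ 0.18  0.81 -0.45  1.49 -0.57  1.69  0.78]
[0.523, 0.244, 0.15] 110 7 0.34 [ 0.66  0.76 -1.05  1.75 -0.59  1.15  0.38] near0 [ 0.66  0.76 -1.05  1.75 -0.59  1.15  0.38]
[0.523, 0.244, 0.15] 120 3 0.41 [ 0.57  0.78 -0.98  1.64 -0.54  1.33  0.41] near0 [ 0.58  0.8  -1.02  1.64 -0.51  1.31  0.38]
[0.523, 0.244, 0.15] 125 2 0.32 [ 0.31  0.65 -0.52  1.6  -0.72  1.57  0.65] near0 [ 0.31  0.65
[... 910 characters left out ...]
, 0.17, 0.17] 135 2 0.27 [ 0.51  0.89 -0.96  1.36 -0.38  1.72  0.41] near0 [ 0.5   0.89 -0.95  1.36 -0.38  1.72  0.41]
[0.56, 0.17, 0.17] 140 4 0.11 [ 0.33  0.79 -0.59  1.32 -0.51  1.88  0.63] near0 [ 0.55  1.07 -1.3   1.29 -0.14  1.74  0.18]
shift [-0.0572 -0.3731  0.1294] turn [-0.1527  0.0096 -0.345 ] mm 79.80590435142877 deg 67.92748636077343
rows>= 1.2768944696228604 6.348363211287237
pred axis [0.02964356 0.02224406 0.99931299] pred tip [0.57255021 0.12380366 0.19994085] button [0.57883465 0.1285194  0.4117952 ]
side [226.91603899 145.45676951] [216.82073693  42.09621708] [221.95626207  94.67619068]
top [230.89978852 164.42658106] [220.24029928 133.64245568] [226.10656628 150.58397085]
```

View pics/side15z.png

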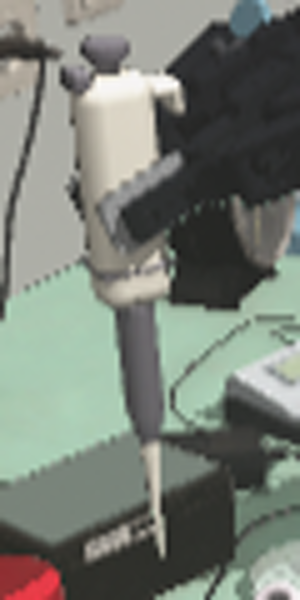

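The model predicts the tip at side pixel (226.9,145.5), and it appears at (227.6,146). The button also agrees within 1.5 px, so the in-hand model holds. A heading of about 120° is reachable with good margins, so I'll swing there.

```bash
python3 - <<'E'
from ik import *
p,Rt=upright([.555,.15,.19],118);plan(p,Rt)
E
```

```text
shift [-0.0442 -0.3409  0.0684] turn [-0.1374  0.0099 -0.3092] mm 70.1013103912154 deg 60.93172941012593
rows>= 1.1216209662594465 5.6945541504790596
```

```bash
python3 -m jog '[[[-0.005,-0.04,0.008,-0.018,0.001,-0.04],[-0.01,-0.09,0.017,-0.037,0.002,-0.085],[-0.018,-0.14,0.028,-0.06,0.004,-0.13],[-0.025,-0.2,0.04,-0.08,0.006,-0.18],[-0.032,-0.25,0.05,-0.1,0.007,-0.225],[-0.04,-0.3,0.06,-0.12,0.009,-0.27],[-0.044,-0.341,0.068,-0.137,0.01,-0.309],[-0.044,-0.341,0.068,-0.137,0.01,-0.309],[-0.044,-0.341,0.068,-0.137,0.01,-0.309]]]'; python3 - <<'E'
from ik import *
from station import *
say();o=observe();Rm=R.from_quat(o["tool_rot"]).as_matrix();print("pred axis",Rm@DT,"pred tip",o["position"]+Rm@TIPT)
c=camera("side");np.savez("side16.npz",**c)
cv2.imwrite("pics/side16.png",cv2.resize(c["pixels"][0:220,140:360,::-1],None,fx=2.7,fy=2.7))
p,Rt=upright([.555,.15,.19],118);plan(p,Rt)
p,Rt=upright([.5225,.2445,.15],118);plan(p,Rt)
E
```

```text
t: 17.23
position: [0.5356, 0.1869, 0.3266]
tool_rot: [0.506, 0.84, -0.097, 0.167]
contact_force: [-0.2, -0.9, -0.2]
grip_width: 0.275
t 17.225 p [0.5356 0.1869 0.3266] j [ 0.73  0.85 -1.14  1.55 -0.41  1.43  0.28] F [-0.2 -0.9 -0.2] w 0.275
[[-0.432  0.884  0.182]
 [ 0.819  0.468 -0.332]
 [-0.379  0.006 -0.926]]
pred axis [ 0.0010986  -0.00123726  0.99999863] pred tip [0.55500775 0.14916104 0.19002118]
shift [ 0.0068  0.0018 -0.0029] turn [-0.0008 -0.0005 -0.0013] mm 1.514812333428354 deg 0.2799287461496431
rows>= 0.024236997334853665 0.02616156506071431
shift [ 0.5395  0.078  -0.0043] turn [-0.0008 -0.0005 -0.0013] mm 109.03317177138086 deg 0.2799287461496431
rows>= 1.7445307483420938 0.02616156506071431
```

View pics/side16.png

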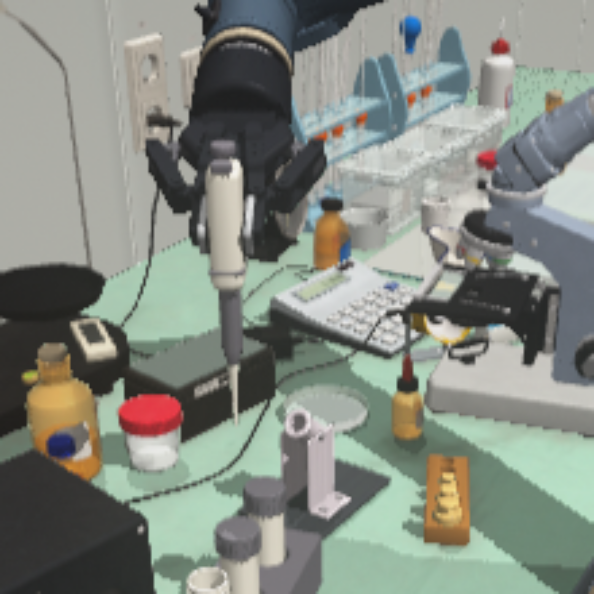

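The pipette hangs upright with its tip at about (236,420) in the crop, and the joints are well inside their ranges. Next I'll move it over the tube.

```bash
python3 -m jog '[[[0.08,0.012,0,0,0,0],[0.2,0.03,0,0,0,0],[0.33,0.05,0,0,0,-0.001],[0.45,0.065,-0.002,-0.001,0,-0.001],[0.54,0.078,-0.004,-0.001,0,-0.001],[0.54,0.078,-0.004,-0.001,0,-0.001],[0.54,0.078,-0.004,-0.001,0,-0.001]]]'; python3 - <<'E'
from ik import *
from station import *
say();o=observe();Rm=R.from_quat(o["tool_rot"]).as_matrix();tp=o["position"]+Rm@TIPT;print("pred axis",Rm@DT,"pred tip",tp)
for n in("side","top"):
    c=camera(n);np.savez(n+"17.npz",**c)
    print(n,"tip",proj(c,tp),"but",proj(c,tp+.212*Rm@DT))
s=load("side17");t=load("top17")
cv2.imwrite("pics/side17.png",cv2.resize(s["pixels"][60:230,180:270,::-1],None,fx=4,fy=4,interpolation=cv2.INTER_CUBIC))
cv2.imwrite("pics/top17.png",cv2.resize(t["pixels"][120:240,140:260,::-1],None,fx=5,fy=5,interpolation=cv2.INTER_CUBIC))
E
```

```text
t: 18.15
position: [0.5038, 0.2821, 0.2865]
tool_rot: [0.505, 0.841, -0.096, 0.167]
contact_force: [0.1, 0.5, -2.1]
grip_width: 0.275
t 18.15 p [0.5038 0.2821 0.2865] j [ 0.63  0.86 -1.15  1.67 -0.44  1.22  0.29] F [ 0.1  0.5 -2.1] w 0.275
[[-0.433  0.882  0.184]
 [ 0.818  0.471 -0.33 ]
 [-0.378  0.007 -0.926]]
pred axis [-3.95286612e-05 -2.97560405e-03  9.99995572e-01] pred tip [0.52346588 0.2446197  0.14977936]
side tip [214.56309142 200.22066144] but [206.11377591  93.67093869]
top tip [170.32324465 194.29139488] but [143.19013372 180.23401625]
```

View pics/side17.png

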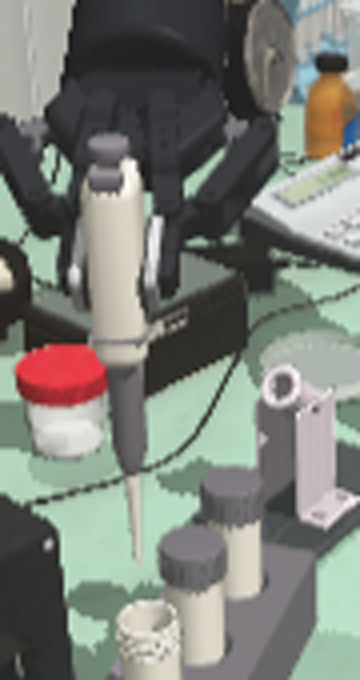

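View pics/top17.png

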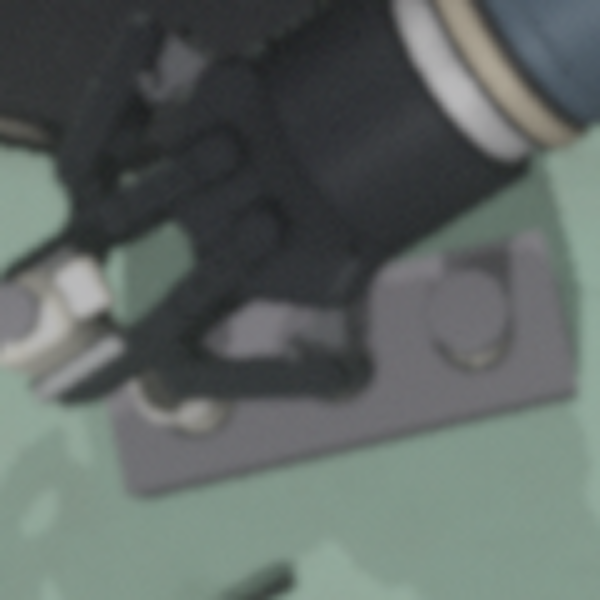

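```bash
python3 - <<'E'
from ik import *
s=load("side17")
print("tip via side ray z=.150",ray(s,214.7,200.6,.150),"z=.148",ray(s,214.7,200.6,.148))
# rim in side view
P=pts(s);q=(abs(P[...,2]-.116)<.006)&(np.hypot(P[...,0]-.522,P[...,1]-.245)<.022)
v,u=np.nonzero(q);print(len(u));e=cv2.fitEllipse(cv2.convexHull(np.stack([u,v],1).astype(np.int32)));print(e,ray(s,*e[0],.116),ray(s,*e[0],.118))
tubeaxis(s,[.522,.2455],.06,.112)
p,Rt=upright([.5225,.2445,.07],118);plan(p,Rt)
# insert direction in tool: world -z
from station import observe
o=observe();print(R.from_quat(o["tool_rot"]).inv().apply([0,0,-.08])/.2, R.from_quat(o["tool_rot"]).inv().apply([.001,0,0])/.2, R.from_quat(o["tool_rot"]).inv().apply([0,.001,0])/.2)
E
```

```text
tip via side ray z=.150 [0.52231866 0.24577141 0.15      ] z=.148 [0.52406426 0.24351863 0.148     ]
117
((216.30181884765625, 215.85504150390625), (12.621694564819336, 16.14262580871582), 79.5988540649414) [0.51953887 0.24822182 0.116     ] [0.51792823 0.25030517 0.118     ]
axis xy [0.5219 0.2445] slope deg [-1.13  1.51] n 347 res 0.0008 z 0.06 0.112
shift [ 0.1554 -0.0076  0.3681] turn [ 0.0003 -0.0008 -0.0006] mm 79.92259213320948 deg 0.19337311178194522
rows>= 1.2787614741313515 0.018072253437564974
[ 0.15103154 -0.00303632  0.37037853] [-0.00216502  0.00441227  0.00091901] [ 0.0040925   0.00235169 -0.00164954]
```

```bash
python3 -m jog '[[[0,-0.005,0.001,0,-0.001,0],[0.03,-0.006,0.07,0,-0.001,0],[0.065,-0.007,0.155,0,-0.001,0],[0.1,-0.008,0.24,0,-0.001,0],[0.135,-0.008,0.32,0,-0.001,0],[0.157,-0.008,0.372,0,-0.001,0],[0.157,-0.008,0.372,0,-0.001,0],[0.157,-0.008,0.372,0,-0.001,0],[0.157,-0.008,0.372,0,-0.001,0]]]'; python3 - <<'E'
from ik import *
from station import *
say();o=observe();Rm=R.from_quat(o["tool_rot"]).as_matrix();tp=o["position"]+Rm@TIPT;print("pred axis",Rm@DT,"pred tip",tp,"vel",np.abs(o["joint_velocities"]).max())
for n in("side","top"):
    c=camera(n);np.savez(n+"18.npz",**c);print(n,"tip",proj(c,tp),"but",proj(c,tp+.212*Rm@DT))
s=load("side18");t=load("top18")
cv2.imwrite("pics/side18.png",cv2.resize(s["pixels"][90:250,170:290,::-1],None,fx=5,fy=3.75 if 0 else 5 if 0 else 3.75,interpolation=cv2.INTER_CUBIC) if 0 else cv2.resize(s["pixels"][100:250,170:290,::-1],None,fx=4,fy=4,interpolation=cv2.INTER_CUBIC))
cv2.imwrite("pics/top18.png",cv2.resize(t["pixels"][120:240,140:260,::-1],None,fx=5,fy=5,interpolation=cv2.INTER_CUBIC))
tubeaxis(s,[.522,.2455],.06,.112)
E
```

```text
t: 19.38
position: [0.5019, 0.2833, 0.2064]
tool_rot: [0.505, 0.841, -0.096, 0.168]
contact_force: [-0.2, 0.3, -0.2]
grip_width: 0.272
t 19.375 p [0.5019 0.2833 0.2064] j [ 0.61  0.95 -1.09  1.72 -0.39  1.13  0.37] F [-0.2  0.3 -0.2] w 0.272
[[-0.434  0.881  0.186]
 [ 0.817  0.472 -0.332]
 [-0.38   0.008 -0.925]]
pred axis [-2.29600360e-03 -7.77340370e-04  9.99997062e-01] pred tip [0.52191087 0.24554416 0.06983009] vel 0.00302650514263243
side tip [217.56448507 232.95835634] but [210.19829689 138.52743511]
top tip [176.93027597 198.61203431] but [154.65452833 187.78860215]
axis xy [0.5218 0.2443] slope deg [-0.56  1.23] n 327 res 0.0008 z 0.06 0.112
```

View pics/side18.png

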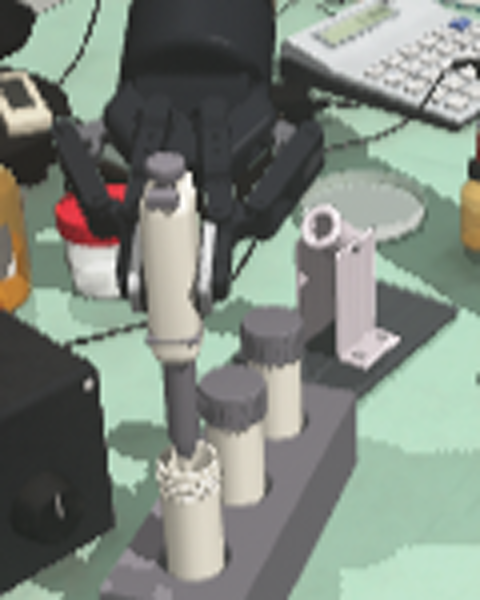

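View pics/top18.png

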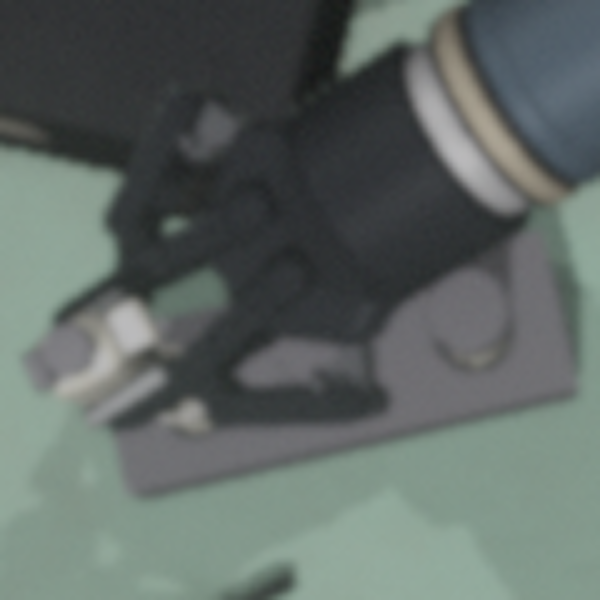

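The side view shows the tip and shaft end entering the middle of the mouth, at about (187,455) in the crop. Both capped tubes stand in their wells, and the pipette is upright to within about 0.5°. The arm is still and carries no outside force, so I'm handing in.

```bash
python3 -m jog '[[[0,0,0,0,0,0],[0,0,0,0,0,0],[0,0,0,0,0,0],[0,0,0,0,0,0]]]'; python3 - <<'E'
from h import *
from station import *
say();print(np.abs(observe()["joint_velocities"]).max()); print(hand_in())
E
```

```text
t: 19.98
position: [0.5016, 0.2831, 0.2056]
tool_rot: [0.505, 0.841, -0.096, 0.168]
contact_force: [-0.3, 0.0, -1.7]
grip_width: 0.268
t 19.975 p [0.5016 0.2831 0.2056] j [ 0.6   0.95 -1.09  1.72 -0.39  1.13  0.37] F [-0.3  0.  -1.7] w 0.268
[[-0.434  0.881  0.185]
 [ 0.817  0.472 -0.332]
 [-0.38   0.007 -0.925]]
0.0026217616917233225
the job is handed in; nothing more can be done
None
```

I stood the open tube in the free well and let go of it. I then drew the pipette out of its sleeve, turned it upright and handed in at about 20 s, still gripping it with its tip inside the open tube.

**Last checks:**
- **Tip position:** the tip is about 48 mm below the rim and 54 mm above the tube's floor. It is within about 2 mm of the tube's axis, against 11.5 mm of clearance to the wall.
- **Upright:** the calculated tilt is about 0.1°. The images suggest up to about 0.5°, leaning towards −x, and I left that uncorrected.
- **Stillness and force:** the joints were almost still (under 0.003 rad/s), and the outside force was under 2 N.
- **Closed tubes:** both were standing in their wells in the last pictures.

**What went wrong or disagreed:**
- **First pipette grip:** it only caught the handle's upper edge, because the fingertips appear about 33 mm behind the reported TCP. I opened, went 28 mm deeper and gripped again. The tube grip was shallow for the same reason, but it held.
- **First upright heading:** joints 3 and 5 reached the ends of their ranges there, so I swung the pipette to another heading.
- **Tube lean:** the side view's depth data show the seated tube leaning 1–2°. I put this down to measurement noise, since it stands freely in its well.

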